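Make up two polishing spindles

ROBOT

A 6-joint arm with a two-finger parallel gripper is mounted at the origin on the work surface. World frame = base frame: x ahead of the robot, y to its left, z up, the work surface at z = 0. Lengths are in m, angles in rad, forces in N, time in s.
With the tool pointing down it reaches from about 0.3 to 0.875 m from the base axis. Payload 6.4 kg.
Tool frame: the origin (TCP) lies on the centre line of the jaws, within the pads' length; the fingertips stand 25 mm ahead of it and the grasp point (between the pads) lies 6 mm ahead of it (ctrl.tips_ahead is the z of the fingertips in the tool frame, in m); z points along the fingers, x is the direction in which the jaws open and shut, and the axes are right-handed (so a half turn about z gives the same grasp; the last joint's range is limited). The gripper opens to 85 mm and grips with 20 to 120 N. Pads are 22 mm wide; open, the fingers measure 114 mm over their backs; the gripper's body (76 mm by 85 mm) begins 54 mm behind the grasp point. The pads swing forward as they close: fully open they stand 13 mm farther back than shut.
Start: joints at [1.089, 0.181, 1.607, -0, 1.354, -0.206], TCP at [0.157, 0.553, 0.22] pointing down, gripper open.
Joint ranges: [-2.99, 2.99], [-0.89, 2.07], [0.3, 2.58], [-1.14, 4.28], [0, 2.63], [-3.12, 3.12]. Speed limits (rad/s): [2.57, 2.57, 3.01, 3.14, 3.14, 3.14].

INTERFACE

Orientations are given as a unit quaternion [w, x, y, z].
In Python, from bench import ctrl gives the robot as it stands.
- The arm moves only by the shell command python3 -m pendant 'ROWS'. ROWS is JSON, a list that holds one entry, the list of rows, each a list of 7 numbers: the shift along the tool's x, y, z in m, then the turn, a rotation vector about the tool's x, y, z in rad, then the closure, from -1 (fully open) to 1 (shut). A call has 1 to 10 rows; each row shifts and turns the commanded pose from where the row before left it, along the tool's axes as they then stand; what a row does not reach is not made up. A row lasts 1/10 s, in which the tool goes at most 50 mm and 8.59 degrees, less where a joint would pass 70% of its speed; a pose out of reach is approached as far as the arm can. A call with a gripper value outside its range is refused whole. The fingers move at their own pace and stop on an object; the grip force is fixed at half the most. Time passes only in rows, so rows that do not move let the fingers close. It gives the time, the measured TCP pose, the force and the opening at its end, in the units of the state.
- ctrl.get_obs(): the state, without advancing time (a new reading comes with each control period).
- ctrl.camera(name): name is "scene" or "top" or "wrist"; returns (picture, depth): 480x640x3 uint8, red, green, blue; 480x640 float32, m along the optical axis (not along the pixel's ray), 0 where there is no reading.
- ctrl.calibration(name): a dict with "fov_y" (degrees; the focal length in pixels is half the picture's height over the tangent of half this angle, whatever the lens; pixels are square), "cx", "cy" (the principal point, pixels), "camera_from_world" (4x4, takes a point from world to camera coordinates). Camera axes: x right, y down, z forward; pixel columns grow to the right and rows downward; lengths in m; the calibration is good to about 2 mm. A picture is of the moment at which its call begins: read the wrist's pose just before it. calibration takes no time and is no camera call; for the wrist camera it gives the pose at the moment of the call.
- ctrl.hand_in(): hands the job in, once; it reports no verdict.
The state is a dict: "time_s": time; "q": joint angles; "dq": joint speeds; "joint_efforts": joint torques, N m; "eef_pos": TCP position; "eef_rot": TCP orientation; "wrist_force": force on the tool from outside, world axes, zero at the start; "torque": the same for the moment, N m; "opening": opening from 0.0 (shut) to 1.0 (fully open).
Only numpy, scipy, OpenCV 4.12 (cv2) and the standard library are available. Lean on these libraries where they do the work, as an engineer would, in place of code of your own. Each camera call takes 0.05 s, during which the arm holds its last target.

TASK

Make up the two polishing spindles by threading the loose parts over the upright posts. On the tall post put the thick white wheel first, then the plain spacer tube, then the hexagonal nut; on the short post put the thin white wheel first, then the steel flange with its hub still facing up. Every part should lie flat and fully down on the one below it, and the polished steel cup must be left standing where it is.

Things in the scene. Friction and masses are not known exactly. Their poses are not given: they have to be found in the camera images.
- tall_arbor: The tall arbor stand, with a ROUND dark steel base 90 mm across. On an 8 mm thick base stands a round shoulder, 44 mm across, whose flat top (the seat) is 28 mm above the bench; from the seat rises a steel post 16 mm across, 58 mm high above the seat (tip 86 mm above the bench), its last 7 mm tapering to 7 mm across. The origin is the centre of the base's underside, on the post's axis; z up. Fixed to the bench. 
- short_arbor: The short arbor stand, with a SQUARE dark steel base 76 by 76 mm. On an 8 mm thick base stands a round shoulder, 44 mm across, whose flat top (the seat) is 28 mm above the bench; from the seat rises a steel post 16 mm across, 34 mm high above the seat (tip 62 mm above the bench), its last 7 mm tapering to 7 mm across. The origin is the centre of the base's underside, on the post's axis; z up. Fixed to the bench. 
- thick_wheel_mid (a point): The thick polishing wheel: a hard white ring 66 mm across and 24 mm thick, with a 22 mm bore right through, lying flat on the bench; either face may be up. First on the tall post. The point is at its centre, half-way up; z is its axis, up. 
- spacer_mid (a point): The spacer: a plain round aluminium tube 36 mm across and 22 mm high, with a 22 mm bore right through, standing on end on the bench; either end may be up. Second on the tall post. The point is at its centre, half-way up; z is its axis, up. 
- nut_mid (a point): The clamp nut: a steel hexagon 40 mm across flats (about 46 mm across corners) and 18 mm high, with a plain, unthreaded hexagonal bore 22 mm across its flats, right through, lying flat on the bench. It just slips on and needs no turning; the post's tip ends 12 mm up inside it. Its x axis points square to one pair of flats (other pairs every 60 degrees). Last on the tall post. The point is at its centre, half-way up; z is its axis, up. 
- thin_wheel_mid (a point): The thin polishing wheel: a hard white ring 54 mm across and 12 mm thick, with a 22 mm bore right through, lying flat on the bench; either face may be up. First on the short post. The point is at its centre, half-way up; z is its axis, up. 
- flange_mid (a point): The flange: a steel part with a round disc 60 mm across and 8 mm thick below, and on it a round hub 36 mm across rising 16 mm more (24 mm high in all), with a 22 mm bore right through, lying on the bench with its hub up. Last on the short post. The point is at its centre, half-way up; z is its axis, up. 
- cup_mid (a point): A freshly polished, plain steel cup without handle, 60 mm across the rim and 90 mm high, standing open end up among the parts; to be left alone. The point is on its axis, half-way up. Among the parts there also lie a reddish-brown bar of polishing compound (90 by 40 by 35 mm) and a closed white jar with a grey lid (54 mm across, 55 mm high); neither is needed. The centres of all these lie at least 110 mm apart at the start.
Not all that is in view belongs to the job. What is shaped like the part that bears spacer_mid but orange, pink or purple is not meant.

How it is judged:
At the end, for the whole second after the job is handed in: Thick wheel, spacer and nut on the tall post from the bottom up, thin wheel and flange on the short post from the bottom up: each within 6 mm of the post's axis, within 4 mm of its fully seated height and within 0.1 rad of level (flange hub up), released and at rest (horizontal distance between each of thick_wheel_mid, spacer_mid, nut_mid and tall_arbor below 0.006 m and z of thick_wheel_mid in the frame of tall_arbor between 0.036 and 0.044 m and angle between each of thick_wheel_mid, spacer_mid, nut_mid, thin_wheel_mid, flange_mid's own z axis and vertical below 0.1 rad and linear speed of each of thick_wheel, spacer, nut, thin_wheel, flange below 0.02 m/s and z of spacer_mid in the frame of tall_arbor between 0.059 and 0.067 m and z of nut_mid in the frame of tall_arbor between 0.079 and 0.087 m and horizontal distance between each of thin_wheel_mid, flange_mid and short_arbor below 0.006 m and z of thin_wheel_mid in the frame of short_arbor between 0.03 and 0.038 m and z of flange_mid in the frame of short_arbor between 0.048 and 0.056 m); the robot touches nothing.
It fails at once if the polished cup is pushed more than 30 mm from its place or tipped by more than 0.4 rad (distance of cup_mid from where it was at the start of the episode above 0.03 m or angle between cup_mid's own z axis and vertical above 0.4 rad).
It also fails if it takes over 115 s, if anything falls off the work surface, if the arm or the gripper's body presses on something with over 40 N, if the wrist force passes 120 N, or if a joint passes its speed limit or range.

## Working session

There is one attempt and no reset: what is moved stays moved. The work goes in short steps, Python scripts to look and compute and a shell command to move; the robot and the scene stay as the last step left them, time stands still between calls to the robot, and variables do not carry over. Pictures are saved under pics/ and viewed, and the job is handed in when it is done.

```bash
ls; mkdir -p pics; python3 - <<'E'
from bench import ctrl
import cv2,numpy as np
print(ctrl.get_obs(), ctrl.tips_ahead)
for n in ("scene","top","wrist"):
    c=ctrl.calibration(n); print(n,c['fov_y'],c['cx'],c['cy'],np.round(c['camera_from_world'],4).tolist(),[k for k in c])
    p,d=ctrl.camera(n); cv2.imwrite(f'pics/{n}0.png',p[:,:,::-1]); np.save(f'pics/{n}0d.npy',d); print((d==0).mean())
E
```

```text
pics
{'time_s': 0.0, 'q': array([ 1.08871749e+00,  1.81554791e-01,  1.60803172e+00,  1.46498631e-05,
        1.35374919e+00, -2.06331633e-01]), 'dq': array([-0.00060433, -0.00207836, -0.00038646, -0.0015687 , -0.00018778,
        0.00083306]), 'joint_efforts': array([-2.99936050e-05, -4.44875908e+01, -3.51327145e+01, -2.18626583e-04,
        9.13077383e-03,  2.27544660e-05]), 'eef_pos': array([0.1562802 , 0.55276516, 0.21946496]), 'eef_rot': array([ 3.65688419e-04,  7.97580112e-01,  6.03212405e-01, -7.91120008e-04]), 'wrist_force': array([ 0.370669  ,  0.45937665, -1.11774319]), 'torque': array([ 0.05094034, -0.02296449,  0.00610444]), 'opening': 0.9991232498676305} 0.025
scene 42.20124845554588 321.0759542681685 240.5737789721998 [[-0.8014, 0.5982, -0.0069, 0.4714], [0.3632, 0.4773, -0.8002, -0.1499], [-0.4753, -0.6437, -0.5998, 1.4775], [0.0, 0.0, 0.0, 1.0]] ['fov_y', 'cx', 'cy', 'camera_from_world']
0.00384765625
top 53.567871481686616 312.33189852411175 235.53771122919264 [[0.0788, -0.9969, 0.001, -0.0432], [-0.9688, -0.0768, -0.2356, 0.5665], [0.2349, 0.0176, -0.9719, 0.7544], [0.0, 0.0, 0.0, 1.0]] ['fov_y', 'cx', 'cy', 'camera_from_world']
0.0038509114583333334
wrist 71.7992398374865 316.74875025433687 240.8447852545146 [[0.2727, 0.9621, -0.0015, -0.5745], [0.9276, -0.2625, 0.2657, -0.0339], [0.2553, -0.0738, -0.964, 0.3776], [0.0, 0.0, 0.0, 1.0]] ['fov_y', 'cx', 'cy', 'camera_from_world']
0.004632161458333333
```

View pics/scene0.png

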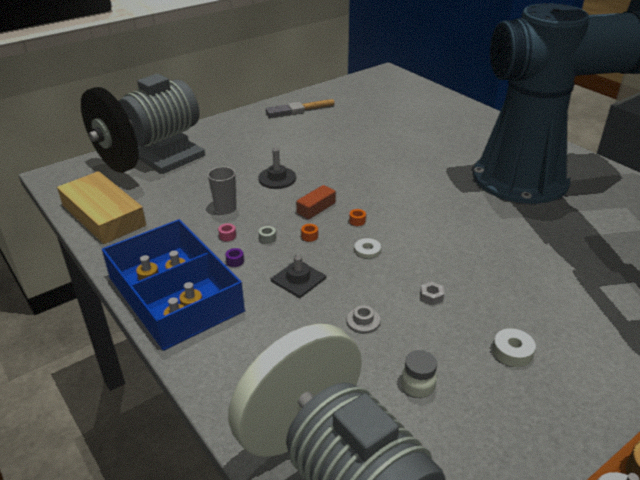

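View pics/top0.png

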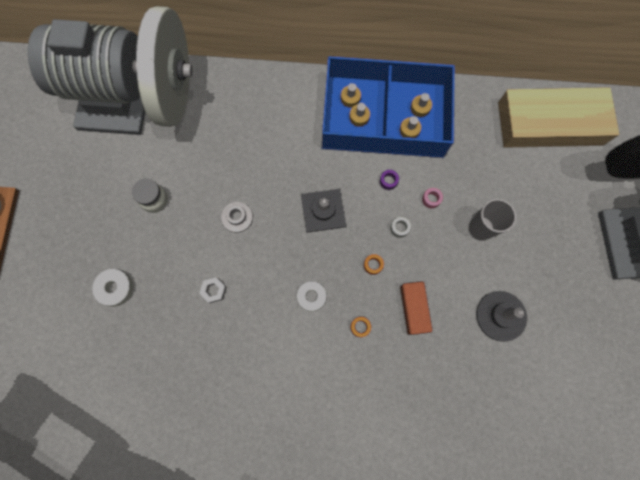

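View pics/wrist0.png

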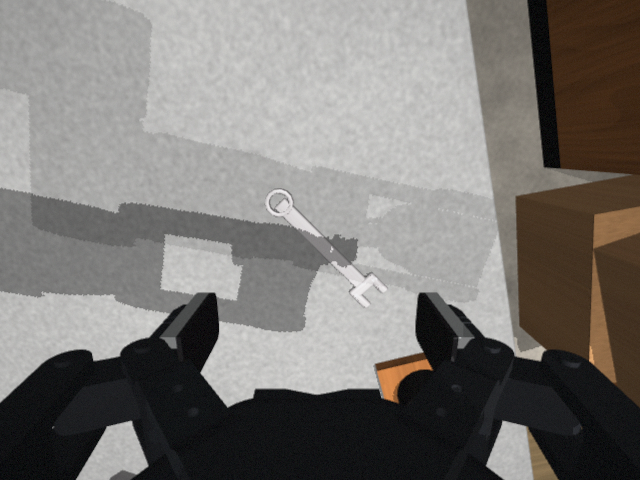

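```bash
cat > h.py <<'E'
from bench import ctrl
import cv2,numpy as np
from scipy.spatial.transform import Rotation as R
def K(c):
    f=240/np.tan(np.radians(c['fov_y'])/2); return f,c['cx'],c['cy']
def cloud(c,d):
    f,cx,cy=K(c); v,u=np.mgrid[0:480,0:640]
    P=np.stack([(u-cx)/f*d,(v-cy)/f*d,d],-1)
    M=np.linalg.inv(c['camera_from_world'])
    W=P@M[:3,:3].T+M[:3,3]; W[d==0]=np.nan; return W
def ray(c,uv,z):
    f,cx,cy=K(c); M=np.linalg.inv(c['camera_from_world'])
    uv=np.atleast_2d(uv).astype(float)
    D=np.c_[(uv[:,0]-cx)/f,(uv[:,1]-cy)/f,np.ones(len(uv))]@M[:3,:3].T
    o=M[:3,3]; t=(z-o[2])/D[:,2]
    return o+t[:,None]*D
def proj(c,p):
    f,cx,cy=K(c); q=c['camera_from_world']@np.r_[p,1]; return q[0]/q[2]*f+cx,q[1]/q[2]*f+cy
def circ(P):
    A=np.c_[2*P[:,:2],np.ones(len(P))]; s=np.linalg.lstsq(A,(P[:,:2]**2).sum(1),rcond=None)[0]
    return s[:2],np.sqrt(s[2]+s[0]**2+s[1]**2)
E
python3 - <<'E'
from h import *
c=ctrl.calibration('top'); d=np.load('pics/top0d.npy'); img=cv2.imread('pics/top0.png')
W=cloud(c,d)
for n,(u,v),h in [('thick',(111,287),.024),('nut',(212,290),.018),('flange',(237,216),.024),('thin',(312,296),.012),('spacer',(401,227),.022),('short',(323,210),.028),('tall',(503,316),.028),('cup',(497,218),.09),('jar',(149,195),.055),('bar',(417,307),.035)]:
    w=W[v-34:v+34,u-34:u+34]; z=w[...,2]
    m=np.abs(z-h)<.004
    k,lab,st,ce=cv2.connectedComponentsWithStats(m.astype(np.uint8))
    if k<2: print(n,'none'); continue
    i=1+np.argmax(st[1:,4]); mm=lab==i
    cs,_=cv2.findContours(mm.astype(np.uint8),cv2.RETR_EXTERNAL,cv2.CHAIN_APPROX_NONE)
    cc=max(cs,key=len)[:,0]
    P=ray(c,cc+[u-34,v-34],h); ctr,r=circ(P)
    print(n,'cent',np.round(w[mm].mean(0),4),'circ',ctr.round(4),'r',r.round(4),mm.sum())
print('table z',np.nanmedian(W[380:400,300:400,2]),np.nanstd(W[380:400,300:400,2]))
E
```

```text
thick cent [0.4569 0.3518 0.0243] circ [0.4572 0.3519] r 0.0322 968
nut cent [0.467  0.1738 0.018 ] circ [0.4672 0.1736] r 0.0204 312
flange cent [0.6079 0.1476 0.0238] circ [0.608  0.1475] r 0.017 182
thin cent [ 0.4708 -0.004   0.0119] circ [ 0.4709 -0.0041] r 0.0259 577
spacer cent [ 0.6106 -0.1587  0.0213] circ [ 0.6103 -0.1585] r 0.0171 189
short cent [ 0.6323 -0.0136  0.0277] circ [ 0.6339 -0.0137] r 0.0211 330
tall cent [ 0.4616 -0.3428  0.0276] circ [ 0.4624 -0.3449] r 0.0186 367
cup cent [ 0.6244 -0.3124  0.0889] circ [ 0.6233 -0.3109] r 0.0291 218
jar cent [0.63   0.3082 0.055 ] circ [0.6301 0.3082] r 0.0235 543
bar cent [ 0.4622 -0.1894  0.0345] circ [ 0.4626 -0.1894] r 0.0354 1150
table z 4.413182976392704e-06 0.001447203646926938
```

```bash
python3 - <<'E'
from h import *
T={}
for n in ('top','scene'):
    c=ctrl.calibration(n); W=cloud(c,np.load(f'pics/{n}0d.npy'))
    for nm,p,r,bands in [('tall',(.462,-.343),.02,[(.034,.078),(.08,.09)]),('short',(.632,-.0137),.02,[(.034,.054),(.056,.066)]),
       ('thick',(.457,.352),.045,[(.022,.027)]),('thin',(.471,-.004),.04,[(.0105,.0145)]),('flange',(.608,.1475),.03,[(.021,.027)]),('spacer',(.6105,-.1587),.03,[(.0195,.025)]),('nut',(.467,.1737),.03,[(.016,.021)]),('cup',(.624,-.311),.06,[(.084,.094)])]:
        for lo,hi in bands:
            m=(np.hypot(W[...,0]-p[0],W[...,1]-p[1])<r)&(W[...,2]>lo)&(W[...,2]<hi)
            P=W[m]
            if len(P)>3:
                o=''
                if hi-lo<.02:
                    (cc,_)=circ(P[:, :2]) if 0 else (None,None)
                    hull=cv2.convexHull(P[:,:2].astype(np.float32)); (x,y),rr=cv2.minEnclosingCircle(hull); o=f'mec {x:.4f} {y:.4f} r{rr:.4f}'
                print(n,nm,(lo,hi),len(P),P.mean(0).round(4),'post-mean, range',P.min(0).round(4),P.max(0).round(4),o)
c=ctrl.calibration('wrist');M=np.linalg.inv(c['camera_from_world']);s=ctrl.get_obs()
q=s['eef_rot'];Rt=R.from_quat([q[1],q[2],q[3],q[0]])
print('cam in tool',Rt.inv().apply(M[:3,3]-s['eef_pos']).round(4),Rt.inv().as_matrix()@M[:3,:3])
c=ctrl.calibration('top');i=cv2.imread('pics/top0.png')
cv2.imwrite('pics/crop.png',np.hstack([cv2.resize(i[260:320,180:240],None,fx=6,fy=6,interpolation=2),cv2.resize(i[180:260,360:450][:60],(540,360),interpolation=2)])[:, :800])
E
```

```text
top tall (0.034, 0.078) 112 [ 0.4617 -0.3417  0.0589] post-mean, range [ 0.455  -0.3541  0.0344] [ 0.4705 -0.3377  0.0779] 
top tall (0.08, 0.09) 46 [ 0.4631 -0.3451  0.0827] post-mean, range [ 0.4567 -0.3528  0.08  ] [ 0.4699 -0.3392  0.0885] mec 0.4638 -0.3462 r0.0074
top short (0.034, 0.054) 31 [ 0.6293 -0.0138  0.0451] post-mean, range [ 0.6263 -0.0215  0.0345] [ 0.6422 -0.0072  0.0538] mec 0.6343 -0.0132 r0.0087
top short (0.056, 0.066) 39 [ 0.6334 -0.0137  0.0587] post-mean, range [ 0.6277 -0.0197  0.0563] [ 0.641  -0.0067  0.0618] mec 0.6339 -0.0134 r0.0073
top thick (0.022, 0.027) 863 [0.4568 0.352  0.0244] post-mean, range [0.4247 0.3198 0.022 ] [0.4895 0.3854 0.027 ] mec 0.4568 0.3520 r0.0337
top thin (0.0105, 0.0145) 458 [ 0.471  -0.0039  0.0122] post-mean, range [ 0.4449 -0.0306  0.0105] [0.4976 0.0217 0.0145] mec 0.4712 -0.0044 r0.0267
top flange (0.021, 0.027) 174 [0.6078 0.1477 0.0238] post-mean, range [0.5912 0.1306 0.0211] [0.6256 0.1645 0.0268] mec 0.6083 0.1472 r0.0179
top spacer (0.0195, 0.025) 160 [ 0.6103 -0.1586  0.0217] post-mean, range [ 0.5936 -0.1755  0.019
[... 1298 characters left out ...]
.1314 0.021 ] [0.6255 0.1692 0.026 ] mec 0.6078 0.1500 r0.0192
scene spacer (0.0195, 0.025) 86 [ 0.6097 -0.155   0.0215] post-mean, range [ 0.5919 -0.1763  0.0196] [ 0.6264 -0.1367  0.0247] mec 0.6087 -0.1565 r0.0204
scene nut (0.016, 0.021) 193 [0.4658 0.1763 0.0176] post-mean, range [0.4429 0.1538 0.016 ] [0.4881 0.1962 0.0208] mec 0.4655 0.1760 r0.0232
scene cup (0.084, 0.094) 170 [ 0.6216 -0.3085  0.0876] post-mean, range [ 0.5922 -0.3415  0.084 ] [ 0.6517 -0.2768  0.0933] mec 0.6222 -0.3091 r0.0325
cam in tool [ 0.0004 -0.0673 -0.1526] [[ 9.99999924e-01 -3.87371422e-04 -4.69182662e-05]
 [ 3.85892331e-04  9.63956709e-01  2.66058853e-01]
 [-5.78364189e-05 -2.66058851e-01  9.63956786e-01]]
```

View pics/crop.png

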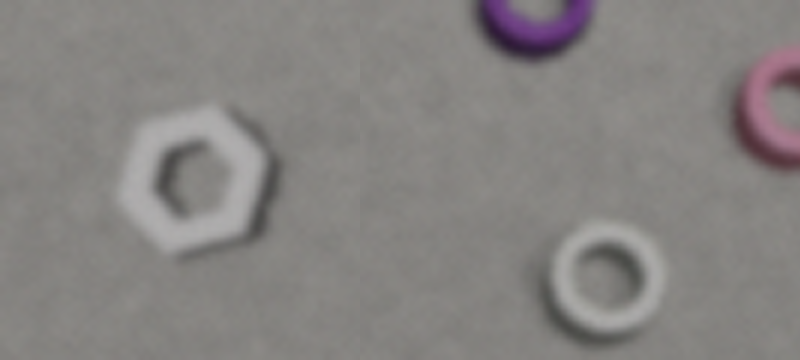

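```bash
python3 -m pendant '[[[0,0,0,0,0,-0.138,-1],[0,0,0,0,0,-0.138,-1],[-0.025,0.0375,0,0,0,0,-1],[-0.025,0.0375,0,0,0,0,-1],[-0.025,0.0375,0,0,0,0,-1],[-0.025,0.0375,0,0,0,0,-1],[-0.025,0.0375,0,0,0,0,-1],[-0.025,0.0375,0,0,0,0,-1],[-0.025,0.0375,0,0,0,0,-1],[-0.025,0.0375,0,0,0,0,-1]]]'
cat > st.py <<'E'
from h import *
import sys
s=ctrl.get_obs(); q=s['eef_rot']; r=R.from_quat([q[1],q[2],q[3],q[0]]).as_matrix()
print('t',round(s['time_s'],2),'pos',s['eef_pos'].round(4),'yaw',np.degrees(np.arctan2(r[1,0],r[0,0])).round(2),'tilt',r[:2,2].round(4),'F',s['wrist_force'].round(1),'op',round(s['opening'],3))
if len(sys.argv)>3:
    g=np.array([float(a) for a in sys.argv[1:4]]); print('tool shift to goal',(r.T@(g-s['eef_pos'])).round(4))
E
cat > wr.py <<'E'
# wrist view: name, then x y r zlo zhi groups -> depth circle fit
from h import *
import sys
a=sys.argv; c=ctrl.calibration('wrist'); p,d=ctrl.camera('wrist'); cv2.imwrite(f'pics/{a[1]}.png',p[:,:,::-1]); W=cloud(c,d)
v=[float(x) for x in a[2:]]
for x,y,r,lo,hi in zip(*[iter(v)]*5):
    m=(np.hypot(W[...,0]-x,W[...,1]-y)<r)&(W[...,2]>lo)&(W[...,2]<hi); P=W[m]
    if len(P)<5: print('few',len(P)); continue
    (cx,cy),rr=cv2.minEnclosingCircle(P[:,:2].astype(np.float32))
    print(len(P),'mean',P.mean(0).round(4),'mec',round(cx,4),round(cy,4),'r',round(rr,4))
E
python3 st.py .457 .3535 .12; python3 wr.py w1 .457 .3535 .045 .022 .027
```

```text
time_s: 1.15
eef_pos: [0.4578, 0.352, 0.2202]
eef_rot: [-0.0, 0.707, 0.707, -0.0]
wrist_force: [0.3, 0.8, -0.8]
opening: 1.0
t 1.15 pos [0.4578 0.352  0.2202] yaw 90.01 tilt [-0.0004 -0.    ] F [ 0.3  0.8 -0.8] op 1.0
tool shift to goal [ 0.0015 -0.0008  0.1002]
2229 mean [0.4559 0.3536 0.023 ] mec 0.4566 0.3537 r 0.0327
```

View pics/w1.png

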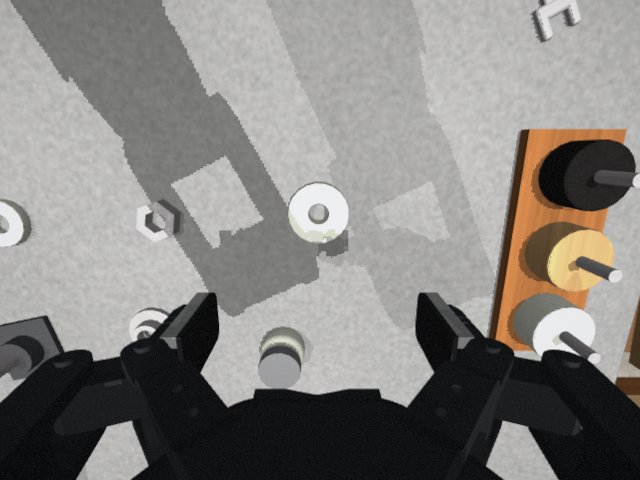

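```bash
python3 -m pendant '[[[0.0015,-0.0012,0.035,0,0,0,-1],[0,0,0.035,0,0,0,-1],[0,0,0.035,0,0,0,-1],[0,0,0.035,0,0,0,-1],[0,0,0.030,0,0,0,-1],[0,0,0.0255,0,0,0,-1],[0,0,0,0,0,0,-1]]]'; python3 st.py .4563 .3535 .024
python3 -m pendant '[[[0,0,0,0,0,0,1],[0,0,0,0,0,0,1],[0,0,0,0,0,0,1],[0,0,0,0,0,0,1],[0,0,0,0,0,0,1]]]'
```

```text
time_s: 1.9
eef_pos: [0.4518, 0.3532, 0.0207]
eef_rot: [-0.001, 0.707, 0.707, -0.004]
wrist_force: [0.1, -0.8, -0.2]
opening: 0.994
t 1.9 pos [0.4518 0.3532 0.0207] yaw 90.01 tilt [-0.0076 -0.0037] F [ 0.1 -0.8 -0.2] op 0.994
tool shift to goal [ 0.0002  0.0044 -0.0033]
time_s: 2.4
eef_pos: [0.4559, 0.3551, 0.0258]
eef_rot: [0.0, 0.707, 0.707, 0.001]
wrist_force: [0.9, 0.7, 0.1]
opening: 0.141
```

```bash
python3 wr.py w2 .4565 .3535 .045 .018 .035; python3 st.py
```

```text
7506 mean [0.4481 0.3532 0.0228] mec 0.4569 0.3538 r 0.0331
t 2.45 pos [0.4557 0.355  0.0255] yaw 90.01 tilt [0.0009 0.0005] F [-0.6 -0.4  0.5] op 0.054
```

View pics/w2.png

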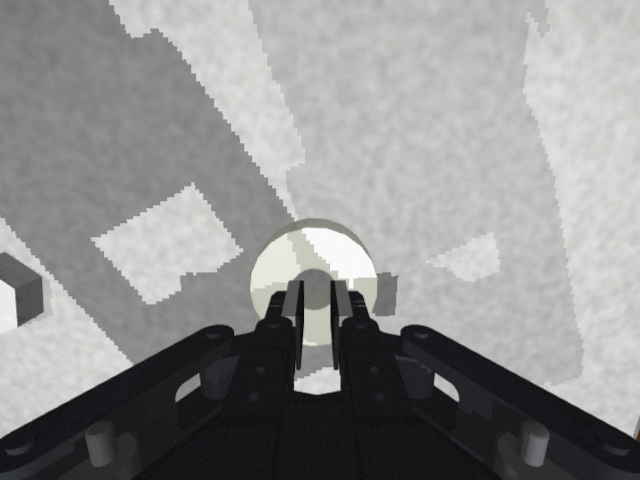

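```bash
python3 - <<'E'
from h import *
c=ctrl.calibration('wrist'); p,d=ctrl.camera('wrist'); W=cloud(c,d)
for (u,v) in [(285,292),(343,292),(285,305),(345,305),(280,320),(350,320),(355,340),(300,345),(300,300),(338,300)]: print(u,v,p[v,u],W[v,u].round(4))
E
python3 st.py
```

```text
285 292 [38 39 39] [0.4486 0.3414 0.0445]
343 292 [14 11 18] [0.4488 0.3668 0.0439]
285 305 [28 31 35] [0.449  0.3425 0.0561]
345 305 [33 33 37] [0.4492 0.3667 0.0558]
280 320 [21 22 26] [0.4421 0.3433 0.0807]
350 320 [19 22 20] [0.4426 0.3662 0.08  ]
355 340 [22 22 26] [0.4438 0.3668 0.0899]
300 345 [20 20 21] [0.4442 0.3503 0.0919]
300 300 [84 86 87] [0.4453 0.3487 0.0594]
338 300 [86 87 87] [0.4451 0.3636 0.0598]
t 2.5 pos [0.4556 0.3549 0.0253] yaw 90.01 tilt [0.0006 0.0003] F [-0.4  0.8 -0.5] op 0.005
```

```bash
python3 - <<'E'
from h import *
c=ctrl.calibration('wrist'); p,d=ctrl.camera('wrist'); W=cloud(c,d)
cv2.imwrite('pics/w3.png',cv2.resize(p[200:400,220:420,::-1],None,fx=3,fy=3))
s=ctrl.get_obs(); print(s['eef_pos'],s['opening'],s['q'].round(4))
for v in range(270,330,5): print(v,[W[v,u,2].round(3) for u in range(290,345,5)])
print(ctrl.tips_ahead,[a for a in dir(ctrl) if a[0]!='_'])
p,d=ctrl.camera('scene');cv2.imwrite('pics/s3.png',cv2.resize(p[180:440,380:640,::-1],None,fx=2.3,fy=2.3))
E
```

```text
[0.4554874  0.35490055 0.02513727] 0.00392896743043106 [ 0.4564  0.4336  1.7241  0.      0.9835 -1.1145]
270 [np.float64(0.024), np.float64(0.024), np.float64(0.024), np.float64(0.022), np.float64(-0.001), np.float64(-0.002), np.float64(-0.002), np.float64(0.022), np.float64(0.023), np.float64(0.024), np.float64(0.024)]
275 [np.float64(0.023), np.float64(0.023), np.float64(-0.0), np.float64(-0.001), np.float64(-0.001), np.float64(-0.001), np.float64(-0.001), np.float64(-0.0), np.float64(0.022), np.float64(0.022), np.float64(0.024)]
280 [np.float64(0.023), np.float64(0.003), np.float64(-0.001), np.float64(0.039), np.float64(0.039), np.float64(0.039), np.float64(0.04), np.float64(0.04), np.float64(0.04), np.float64(0.023), np.float64(0.023)]
285 [np.float64(0.022), np.float64(0.007), np.float64(-0.001), np.float64(0.046), np.float64(0.046), np.float64(0.045), np.float64(0.046), np.float64(0.046), np.float64(0.045), np.float64(0.021), np.float64(0.022)]
290 [np.float64(0.023), np.float64(0.013), np.float64(0.006), np.float64(0.051), np.float64(0.051), np.float64(0.051), np.float64(0.05)
[... 939 characters left out ...]
64), np.float64(0.064), np.float64(0.071), np.float64(0.072), np.float64(0.072), np.float64(0.072), np.float64(0.071), np.float64(0.072), np.float64(0.072), np.float64(0.071), np.float64(0.064)]
320 [np.float64(0.081), np.float64(0.08), np.float64(0.077), np.float64(0.078), np.float64(0.072), np.float64(0.073), np.float64(0.072), np.float64(0.078), np.float64(0.078), np.float64(0.079), np.float64(0.08)]
325 [np.float64(0.082), np.float64(0.081), np.float64(0.082), np.float64(0.08), np.float64(0.08), np.float64(0.073), np.float64(0.073), np.float64(0.08), np.float64(0.081), np.float64(0.081), np.float64(0.082)]
0.025 ['MotionError', 'calibration', 'camera', 'get_obs', 'hand_in', 'tips_ahead']
```

View pics/w3.png

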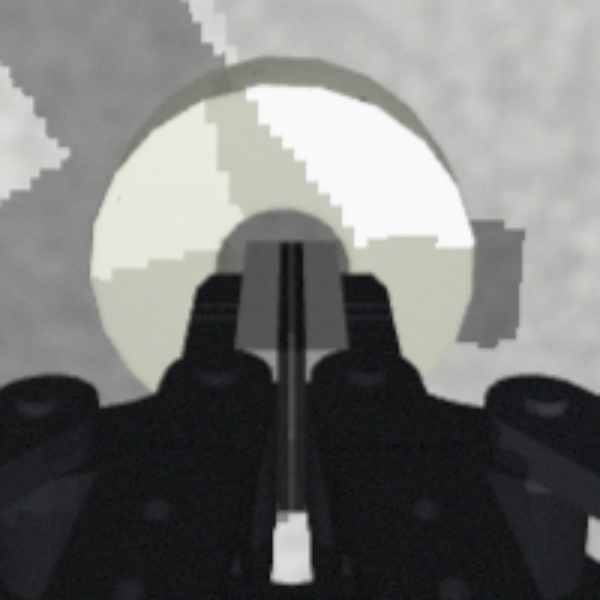

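View pics/s3.png

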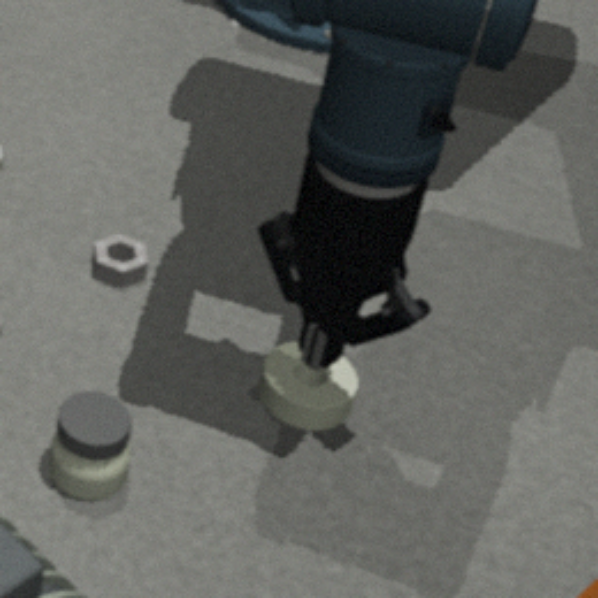

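```bash
python3 -m pendant '[[[0,0,-0.03,0,0,0,-1],[0,0,0,0,0,0,-1],[0,0,0,0,0,0,-1],[0,0,0,0,0,0,-1],[0,0,0,0,0,0,-1],[0,0,0,0,0,0,-1]]]'; python3 - <<'E'
from h import *
c=ctrl.calibration('wrist'); p,d=ctrl.camera('wrist'); W=cloud(c,d)
cv2.imwrite('pics/w4.png',p[:,:,::-1])
s=ctrl.get_obs(); print(s['eef_pos'],s['opening'])
for v in range(285,345,5): print(v,[tuple(W[v,u].round(3).tolist()) for u in (195,205,211,424,430,440)])
E
```

```text
time_s: 3.2
eef_pos: [0.4549, 0.3546, 0.0541]
eef_rot: [-0.0, 0.707, 0.707, -0.001]
wrist_force: [-0.1, -0.4, 0.0]
opening: 0.987
[0.45496824 0.35462417 0.05421463] 1.0035746163496162
285 [(0.476, 0.273, -0.001), (0.476, 0.279, -0.001), (0.476, 0.284, -0.001), (0.476, 0.427, -0.002), (0.476, 0.431, -0.001), (0.476, 0.438, -0.001)]
290 [(0.48, 0.272, -0.002), (0.479, 0.279, -0.0), (0.479, 0.283, -0.001), (0.48, 0.428, -0.002), (0.479, 0.432, -0.001), (0.48, 0.439, -0.002)]
295 [(0.444, 0.306, 0.084), (0.444, 0.31, 0.084), (0.444, 0.312, 0.083), (0.444, 0.398, 0.084), (0.444, 0.4, 0.085), (0.483, 0.438, -0.0)]
300 [(0.444, 0.308, 0.089), (0.444, 0.311, 0.088), (0.446, 0.312, 0.084), (0.445, 0.397, 0.087), (0.444, 0.399, 0.088), (0.444, 0.403, 0.089)]
305 [(0.444, 0.309, 0.093), (0.445, 0.312, 0.091), (0.448, 0.312, 0.085), (0.446, 0.397, 0.088), (0.444, 0.397, 0.093), (0.444, 0.401, 0.093)]
310 [(0.444, 0.311, 0.097), (0.446, 0.313, 0.093), (0.449, 0.313, 0.087), (0.449, 0.397, 0.088), (0.446, 0.397, 0.094), (0.444, 0.4, 0.097)]
315 [(0.444, 0.312, 0.101), (0.448, 0.313, 0.093), (0.452, 0.312, 0.085), (0.45, 0.397, 0.089), (0.447, 0.397, 0.095), (0.445, 0.399, 0.1)]
320 [(0.445, 0.313, 0.103), (0.45, 0.312, 0.093), (0.454, 0.312, 0.086), (0.452, 0.397, 0.089), (0.449, 0.397, 0.095), (0.444, 0.397, 0.104)]
325 [(0.446, 0.313, 0.104), (0.452, 0.312, 0.093), (0.456, 0.312, 0.087), (0.454, 0.397, 0.089), (0.45, 0.397, 0.097), (0.446, 0.397, 0.105)]
330 [(0.448, 0.313, 0.104), (0.454, 0.312, 0.094), (0.457, 0.312, 0.088), (nan, nan, nan), (0.453, 0.397, 0.096), (0.447, 0.397, 0.106)]
335 [(0.45, 0.313, 0.104), (0.456, 0.312, 0.094), (0.459, 0.313, 0.09), (0.458, 0.397, 0.091), (0.454, 0.397, 0.097), (0.449, 0.397, 0.106)]
340 [(0.452, 0.313, 0.105), (0.458, 0.312, 0.095), (0.462, 0.312, 0.088), (0.459, 0.397, 0.092), (0.456, 0.397, 0.097), (0.451, 0.397, 0.106)]
```

View pics/w4.png

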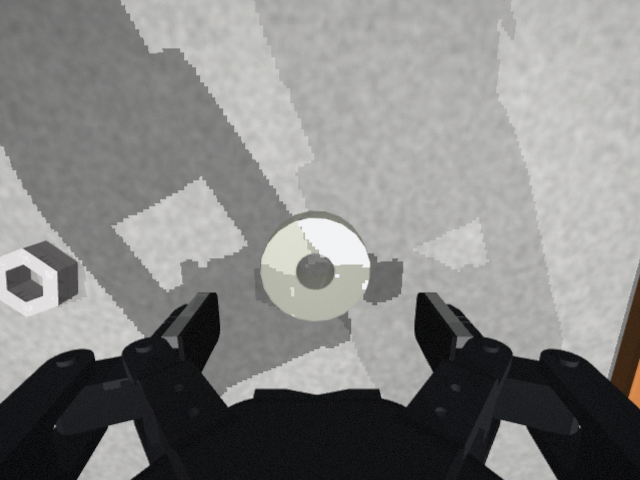

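```bash
python3 -m pendant '[[[-0.001,0.0017,0.025,0,0,0,-1],[0,0,0.025,0,0,0,-1],[0,0,0.012,0,0,0,-1],[0,0,0.006,0,0,0,-1],[0,0,0.004,0,0,0,-1],[0,0,0,0,0,0,-1],[0,0,0,0,0,0,-1]]]'; python3 st.py .4566 .3536 -.018; python3 wr.py w5 .4566 .3536 .028 .018 .035;
```

```text
time_s: 3.95
eef_pos: [0.4578, 0.3542, -0.0163]
eef_rot: [0.0, 0.707, 0.707, 0.001]
wrist_force: [-0.4, -0.2, 0.2]
opening: 1.0
t 3.95 pos [ 0.4578  0.3542 -0.0163] yaw 90.02 tilt [0.0013 0.0006] F [-0.4 -0.2  0.2] op 1.0
tool shift to goal [-0.0006 -0.0012  0.0017]
13095 mean [0.4555 0.3536 0.0229] mec 0.4566 0.3536 r 0.0281
```

View pics/w5.png

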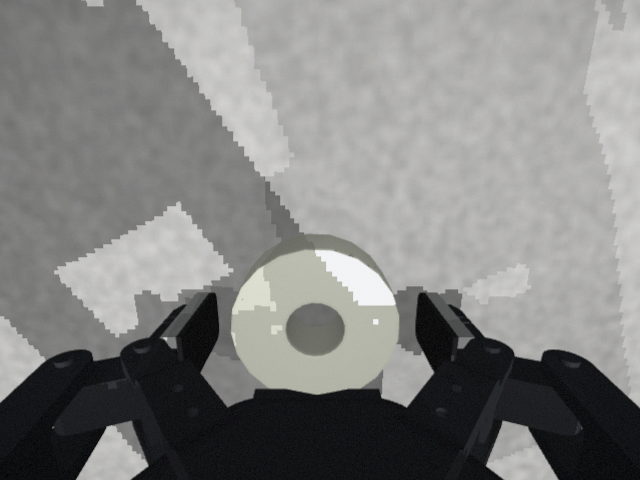

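```bash
python3 -m pendant '[[[-0.0004,-0.001,0.001,0,0,0,1],[0,0,0,0,0,0,1],[0,0,0,0,0,0,1],[0,0,0,0,0,0,1],[0,0,0,0,0,0,1]]]'; python3 st.py; python3 wr.py w6  .4566 .3536 .028 .018 .035
```

```text
time_s: 4.5
eef_pos: [0.4567, 0.3538, -0.0169]
eef_rot: [0.0, 0.707, 0.707, 0.001]
wrist_force: [-0.7, -0.7, 6.1]
opening: 0.76
t 4.5 pos [ 0.4567  0.3538 -0.0169] yaw 90.02 tilt [0.0014 0.0005] F [-0.7 -0.7  6.1] op 0.76
13103 mean [0.4553 0.3536 0.0229] mec 0.4567 0.3536 r 0.0281
```

View pics/w6.png

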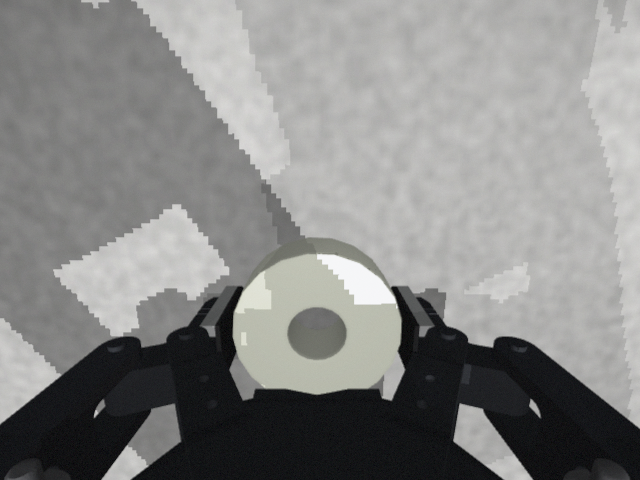

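```bash
python3 -m pendant '[[[0,0,-0.02,0,0,0,1],[0,0,-0.04,0,0,0,1],[0,0,-0.04,0,0,0,1],[0,0,-0.03,0,0,0,1],[-0.02,0,-0.02,0,0,0,1],[-0.04,0,0,0,0,0,1],[-0.04,0,0,0,0,0,1],[-0.04,0,0,0,0,0,1],[-0.04,0,0,0,0,0,1],[-0.04,0,0,0,0,0,1]]]'
python3 -m pendant '[[[-0.04,0,0,0,0,0,1],[-0.04,0,0,0,0,0,1],[-0.04,0,0,0,0,0,1],[-0.04,0,0,0,0,0,1],[-0.04,0,0,0,0,0,1],[-0.04,0,0,0,0,0,1],[-0.04,0,0,0,0,0,1],[-0.04,0,0,0,0,0,1],[-0.03,0,0,0,0,0,1],[0,0,0,0,0,0,1]]]'; python3 st.py .4625 -.3437 .13
```

```text
time_s: 5.55
eef_pos: [0.4558, 0.132, 0.1321]
eef_rot: [0.0, 0.707, 0.707, 0.0]
wrist_force: [0.3, 0.1, -0.3]
opening: 0.761
time_s: 6.55
eef_pos: [0.4563, -0.2203, 0.1324]
eef_rot: [0.001, 0.708, 0.706, -0.0]
wrist_force: [-0.9, 0.3, -0.7]
opening: 0.761
t 6.55 pos [ 0.4563 -0.2203  0.1324] yaw 89.79 tilt [ 0.0011 -0.002 ] F [-0.9  0.3 -0.7] op 0.761
tool shift to goal [-0.1233  0.0067  0.0027]
```

Now over toward the tall post, stop short and view.

```bash
python3 -m pendant '[[[-0.04,0.003,0,0,0,0,1],[-0.04,0.0037,0,0,0,0,1],[-0.03,0,0,0,0,0,1],[-0.012,0,0,0,0,-0.003,1],[0,0,0,0,0,0,1],[0,0,0,0,0,0,1]]]'
python3 st.py .4625 -.3437 .13; python3 wr.py w7 .4625 -.3437 .012 .078 .092  .4625 -.3437 .035 .145 .185; python3 - <<'E'
from h import *
p,d=ctrl.camera('scene');cv2.imwrite('pics/s7.png',cv2.resize(p[80:280,180:380,::-1],None,fx=3,fy=3))
E
```

```text
time_s: 7.15
eef_pos: [0.4628, -0.3369, 0.1315]
eef_rot: [-0.001, 0.706, 0.708, 0.0]
wrist_force: [0.3, 0.5, -1.8]
opening: 0.761
t 7.15 pos [ 0.4628 -0.3369  0.1315] yaw 90.21 tilt [-0.0007  0.0016] F [ 0.3  0.5 -1.8] op 0.761
tool shift to goal [-0.0068 -0.0003  0.0015]
few 0
20131 mean [ 0.4585 -0.3413  0.1699] mec 0.4624 -0.343 r 0.0346
```

View pics/w7.png

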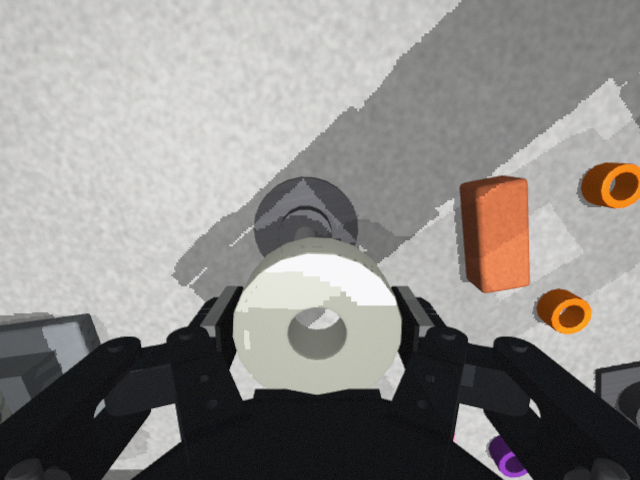

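View pics/s7.png

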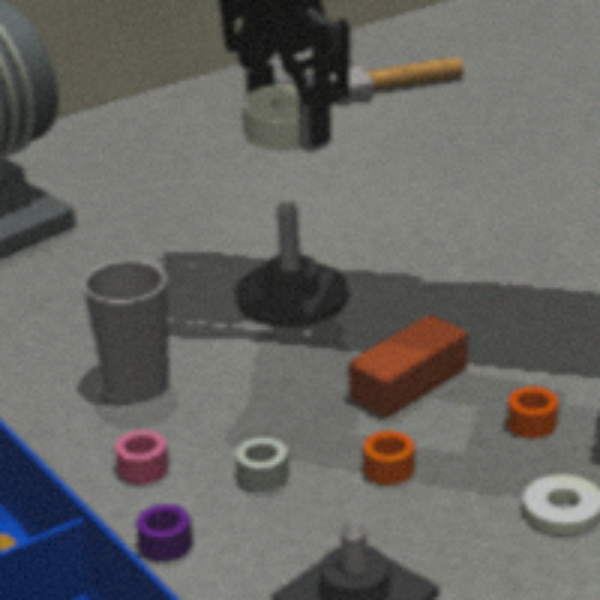

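```bash
python3 - <<'E'
from h import *
c=ctrl.calibration('wrist'); p,d=ctrl.camera('wrist'); W=cloud(c,d)
g=cv2.cvtColor(p,cv2.COLOR_RGB2GRAY)
# radial edges of base disc in world plane z=.008
f,cx,cy=K(c)
best=[]
m=np.abs(W[...,2]-.008)<.0035
m&=np.hypot(W[...,0]-.4625,W[...,1]+.3437)<.055
k,l,s,_=cv2.connectedComponentsWithStats(cv2.morphologyEx(m.astype(np.uint8),cv2.MORPH_OPEN,np.ones((3,3))))
i=1+np.argmax(s[1:,4]); P=ray(c,np.argwhere(l==i)[:,::-1],.008)
# per-angle outermost points
ang=np.arctan2(P[:,1]+.3437,P[:,0]-.4625); r=np.hypot(P[:,1]+.3437,P[:,0]-.4625)
b=np.floor(np.degrees(ang)/5); E=[]
for q in np.unique(b):
    j=np.where(b==q)[0]; E.append(P[j[np.argmax(r[j])]])
E=np.array(E); rr=np.hypot(E[:,0]-.4625,E[:,1]+.3437); E=E[rr>.04]
for _ in range(3):
    cc,rad=circ(E[:,:2]); e=np.abs(np.hypot(*(E[:,:2]-cc).T)-rad); E=E[e<2.5*max(np.median(e),5e-4)]
print(cc,rad,len(E),np.median(e))
s=ctrl.get_obs();print(s['eef_pos'])
E
```

```text
[ 0.46149347 -0.34620446] 0.0443294953258362 46 0.00014009581417828362
[ 0.46306468 -0.33683834  0.13178181]
```

```bash
python3 -m pendant '[[[-0.008,-0.001,0.02,0,0,0,1],[0,0,0.02,0,0,0,1],[0,0,0.015,0,0,0,1],[0,0,0,0,0,0,1],[0,0,0,0,0,0,1]]]'
python3 st.py .462 -.3448 .066; python3 - <<'E'
from h import *
p,d=ctrl.camera('scene');cv2.imwrite('pics/s8.png',cv2.resize(p[100:200,230:330,::-1],None,fx=5,fy=5))
p,d=ctrl.camera('top');cv2.imwrite('pics/t8.png',p[:,:,::-1])
p,d=ctrl.camera('wrist');cv2.imwrite('pics/w8.png',p[:,:,::-1])
E
```

```text
time_s: 7.8
eef_pos: [0.4621, -0.346, 0.077]
eef_rot: [-0.0, 0.706, 0.708, 0.0]
wrist_force: [0.2, 0.2, -0.3]
opening: 0.76
t 7.8 pos [ 0.4621 -0.346   0.077 ] yaw 90.22 tilt [-0.0003  0.0004] F [ 0.2  0.2 -0.3] op 0.76
tool shift to goal [ 0.0012 -0.0001  0.011 ]
```

View pics/s8.png

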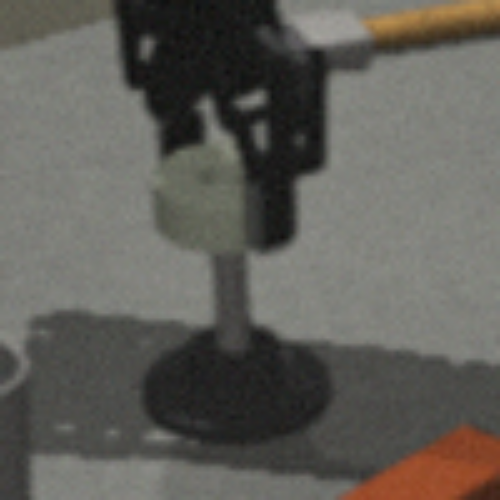

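View pics/w8.png

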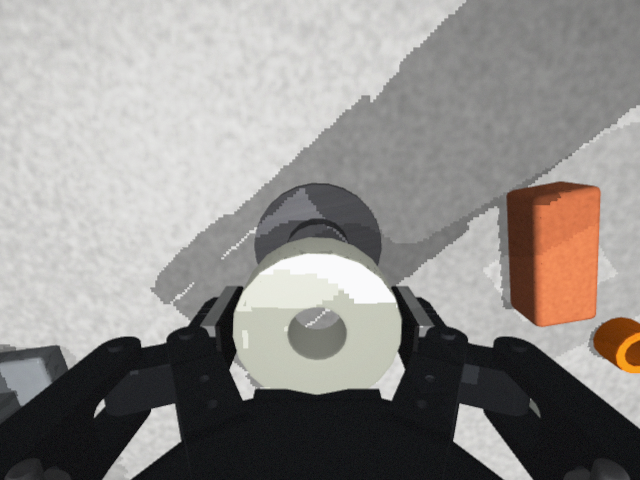

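```bash
python3 -m pendant '[[[0,0,0.01,0,0,0,1],[0,0,0.01,0,0,0,1],[0,0,0,0,0,0,1]]]'; python3 st.py; python3 -m pendant '[[[0,0,0.01,0,0,0,1],[0,0,0.01,0,0,0,1],[0,0,0.01,0,0,0,1],[0,0,0,0,0,0,1]]]'; python3 st.py .462 -.3455 .013
```

```text
time_s: 8.25
eef_pos: [0.4609, -0.3454, 0.0548]
eef_rot: [-0.002, 0.706, 0.708, 0.0]
wrist_force: [-0.8, 0.3, -2.0]
opening: 0.763
t 8.25 pos [ 0.4609 -0.3454  0.0548] yaw 90.18 tilt [-0.0023  0.0026] F [-0.8  0.3 -2. ] op 0.763
time_s: 8.65
eef_pos: [0.4609, -0.3454, 0.0247]
eef_rot: [-0.002, 0.706, 0.708, 0.0]
wrist_force: [0.5, -0.7, -1.3]
opening: 0.763
t 8.65 pos [ 0.4609 -0.3454  0.0247] yaw 90.18 tilt [-0.0024  0.0027] F [ 0.5 -0.7 -1.3] op 0.763
tool shift to goal [-0.0002  0.0011  0.0117]
```

Threaded on with no lateral force. Seat it.

```bash
python3 -m pendant '[[[0,0,0.007,0,0,0,1],[0,0,0.004,0,0,0,1],[0,0,0,0,0,0,1],[0,0,0,0,0,0,1]]]'; python3 st.py .462 -.3455 .013
```

```text
time_s: 9.05
eef_pos: [0.462, -0.3466, 0.016]
eef_rot: [0.0, 0.706, 0.708, -0.0]
wrist_force: [-0.3, -0.2, -0.3]
opening: 0.765
t 9.05 pos [ 0.462  -0.3466  0.016 ] yaw 90.18 tilt [ 0.0001 -0.0001] F [-0.3 -0.2 -0.3] op 0.765
tool shift to goal [ 0.0011 -0.      0.003 ]
```

```bash
python3 -m pendant '[[[0,0,0.003,0,0,0,1],[0,0,0.002,0,0,0,1],[0,0,0,0,0,0,1]]]'; python3 st.py .462 -.3455 .013; python3 -m pendant '[[[0,0,0,0,0,0,-1],[0,0,0,0,0,0,-1],[0,0,0,0,0,0,-1],[0,0,0,0,0,0,-1]]]'; python3 wr.py w9 .462 -.3455 .035 .045 .06; python3 st.py
```

```text
time_s: 9.35
eef_pos: [0.4621, -0.3467, 0.0111]
eef_rot: [0.0, 0.706, 0.708, -0.0]
wrist_force: [-0.2, -0.3, 2.3]
opening: 0.762
t 9.35 pos [ 0.4621 -0.3467  0.0111] yaw 90.18 tilt [ 0.0003 -0.0003] F [-0.2 -0.3  2.3] op 0.762
tool shift to goal [ 0.0012 -0.0001 -0.0019]
time_s: 9.75
eef_pos: [0.462, -0.3466, 0.0109]
eef_rot: [0.0, 0.706, 0.708, -0.0]
wrist_force: [0.2, 0.3, -0.5]
opening: 0.998
16444 mean [ 0.4556 -0.3466  0.0509] mec 0.4625 -0.3463 r 0.0331
t 9.8 pos [ 0.462  -0.3465  0.0109] yaw 90.19 tilt [-0.  0.] F [ 0.3 -0.7 -0.1] op 1.004
```

View pics/w9.png

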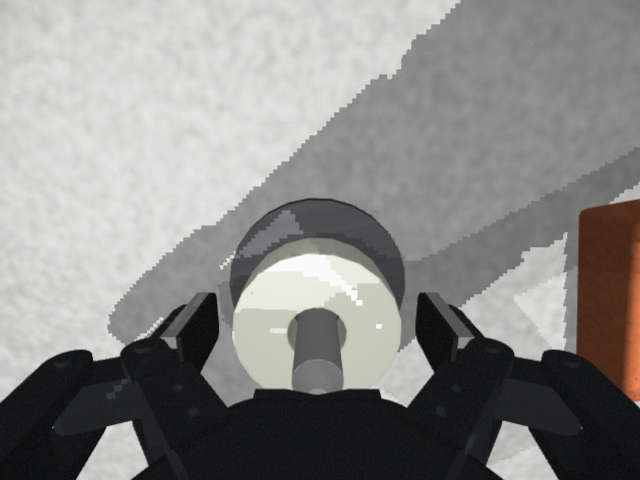

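```bash
python3 -m pendant '[[[0,0,-0.02,0,0,0,-1],[0,0,-0.04,0,0,0,-1],[0,0,-0.04,0,0,0,-1],[0.01,0.01,-0.03,0,0,0,-1],[0.035,0.028,0,0,0,0,-1],[0.035,0.028,0,0,0,0,-1],[0.035,0.028,0,0,0,0,-1],[0.035,0.028,0,0,0,0,-1],[0.035,0.026,0,0,0,0.003,-1],[0,0,0,0,0,0,-1]]]'
python3 st.py .6103 -.157 .1; python3 wr.py w10 .6103 -.157 .03 .0195 .026 ; python3 st.py
```

```text
time_s: 10.8
eef_pos: [0.6118, -0.1564, 0.1409]
eef_rot: [0.0, 0.705, 0.709, 0.001]
wrist_force: [-0.4, -0.7, 0.4]
opening: 0.996
t 10.8 pos [ 0.6118 -0.1564  0.1409] yaw 90.32 tilt [0.0013 0.0013] F [-0.4 -0.7  0.4] op 0.996
tool shift to goal [-0.0007 -0.0015  0.0409]
752 mean [ 0.6097 -0.1587  0.0208] mec 0.6101 -0.1585 r 0.0176
t 10.85 pos [ 0.6104 -0.1585  0.1407] yaw 90.26 tilt [0.     0.0002] F [-0.2  0.3 -0.6] op 1.0
```

View pics/w10.png

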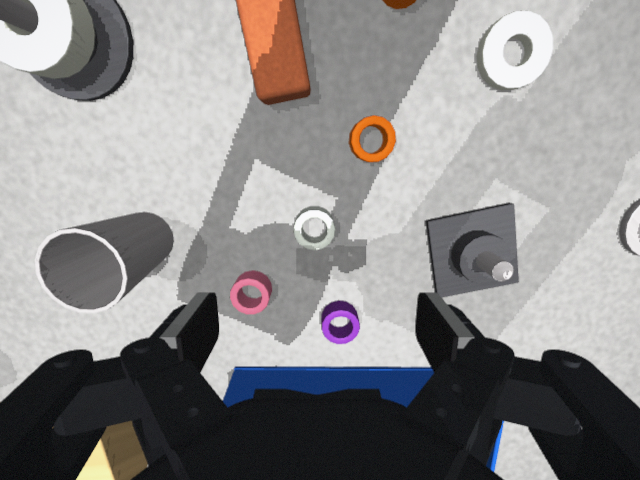

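```bash
python3 -m pendant '[[[0,0,0.02,0,0,0,-0.4],[0,0,0.03,0,0,0,-0.4],[0,0,0.035,0,0,0,-0.4],[0,0,0.035,0,0,0,-0.4],[0,0,0.015,0,0,0,-0.4],[0,0,0.01,0,0,-0.0045,-0.4],[0,0,0.005,0,0,0,-0.4],[0,0,0,0,0,0,-0.4],[0,0,0,0,0,0,-0.4]]]'
python3 st.py .6101 -.1585 -.014; python3 wr.py w11 .6103 -.1585 .03 .0195 .026
```

```text
time_s: 11.75
eef_pos: [0.6105, -0.1617, -0.0076]
eef_rot: [0.001, 0.705, 0.709, 0.0]
wrist_force: [0.1, -0.2, 0.3]
opening: 0.698
t 11.75 pos [ 0.6105 -0.1617 -0.0076] yaw 90.27 tilt [ 0.0022 -0.0011] F [ 0.1 -0.2  0.3] op 0.698
tool shift to goal [ 0.0032 -0.0004  0.0064]
3246 mean [ 0.6095 -0.1567  0.0209] mec 0.6101 -0.152 r 0.024
```

View pics/w11.png

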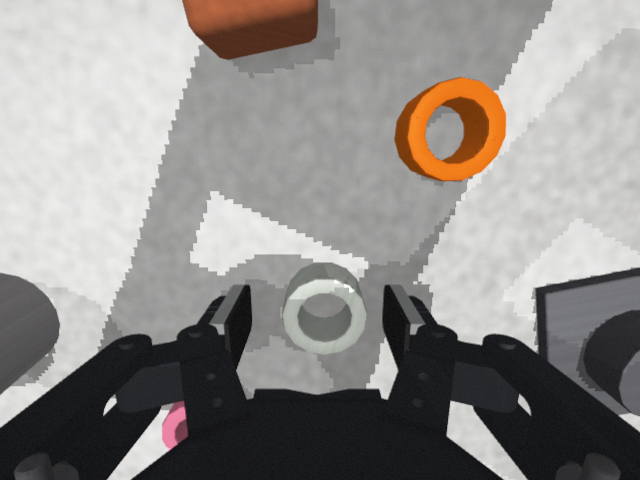

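```bash
python3 -m pendant '[[[0.0025,-0.0003,0.003,0,0,0,-0.4],[0,0,0.0025,0,0,0,-0.4],[0,0,0,0,0,0,-0.4],[0,0,0,0,0,0,1],[0,0,0,0,0,0,1],[0,0,0,0,0,0,1],[0,0,0,0,0,0,1]]]'
python3 st.py .6101 -.1585 -.013; python3 wr.py w12 .6103 -.1585 .017 .0195 .028
```

```text
time_s: 12.5
eef_pos: [0.6113, -0.1592, -0.0116]
eef_rot: [0.002, 0.705, 0.709, 0.001]
wrist_force: [-1.9, 2.3, 13.9]
opening: 0.406
t 12.5 pos [ 0.6113 -0.1592 -0.0116] yaw 90.28 tilt [ 0.004  -0.0014] F [-1.9  2.3 13.9] op 0.406
tool shift to goal [ 0.0007 -0.0012  0.0014]
2950 mean [ 0.6095 -0.1583  0.0209] mec 0.6103 -0.1585 r 0.0171
```

View pics/w12.png

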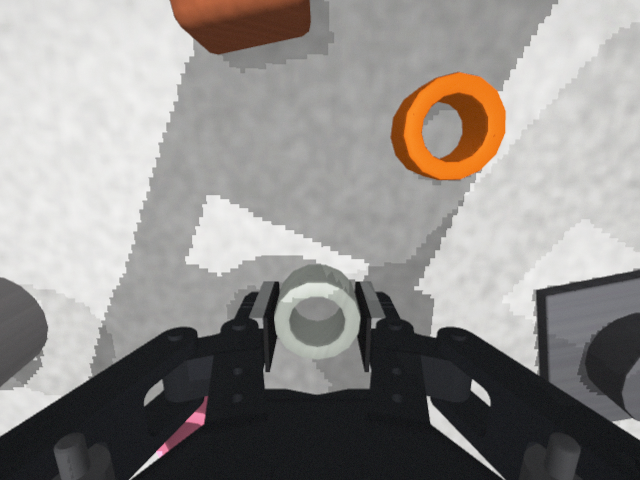

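```bash
python3 -m pendant '[[[0,0,-0.02,0,0,0,1],[0,0,-0.04,0,0,0,1],[0,0,-0.04,0,0,0,1],[-0.007,-0.01,-0.035,0,0,0,1],[-0.035,-0.028,-0.01,0,0,0,1],[-0.036,-0.028,0,0,0,0,1],[-0.036,-0.028,0,0,0,0,1],[-0.036,-0.028,0,0,0,0,1],[-0.036,-0.026,0,0,0,0.004,1],[0,0,0,0,0,0,1]]]'
python3 -m pendant '[[[0,0,0,0,0,0,1],[0,0,0,0,0,0,1]]]'
python3 st.py .463 -.3463 .085; python3 wr.py w13 .463 -.3463 .017 .15 .17
```

```text
time_s: 13.55
eef_pos: [0.459, -0.3497, 0.1307]
eef_rot: [0.001, 0.709, 0.705, -0.001]
wrist_force: [0.2, 1.0, -1.4]
opening: 0.409
time_s: 13.75
eef_pos: [0.4623, -0.3444, 0.1302]
eef_rot: [-0.0, 0.707, 0.708, 0.0]
wrist_force: [-0.1, 0.8, -0.5]
opening: 0.41
t 13.75 pos [ 0.4623 -0.3444  0.1302] yaw 90.07 tilt [-0.      0.0006] F [-0.1  0.8 -0.5] op 0.41
tool shift to goal [-0.0019  0.0007  0.0452]
3668 mean [ 0.464  -0.3469  0.1611] mec 0.463 -0.3463 r 0.0171
```

View pics/w13.png

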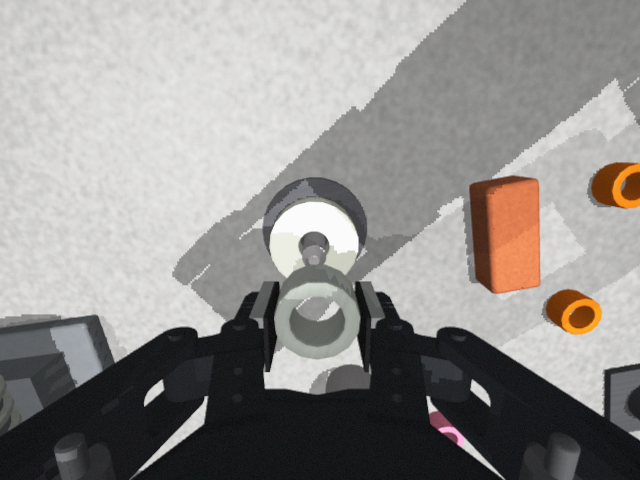

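```bash
python3 -m pendant '[[[-0.0017,0.0006,0.02,0,0,0,1],[0,0,0.02,0,0,0,1],[0,0,0.005,0,0,0,1],[0,0,0,0,0,0,1],[0,0,0,0,0,0,1]]]'
python3 st.py .463 -.3463 .04; python3 wr.py w14 .463 -.3463 .017 .1 .12
```

```text
time_s: 14.3
eef_pos: [0.4633, -0.3468, 0.0861]
eef_rot: [0.0, 0.706, 0.708, -0.0]
wrist_force: [0.4, 0.2, 0.5]
opening: 0.403
t 14.3 pos [ 0.4633 -0.3468  0.0861] yaw 90.1 tilt [ 0.0006 -0.0007] F [0.4 0.2 0.5] op 0.403
tool shift to goal [ 0.0005 -0.0004  0.0461]
4101 mean [ 0.4649 -0.3462  0.116 ] mec 0.463 -0.3463 r 0.0171
```

View pics/w14.png

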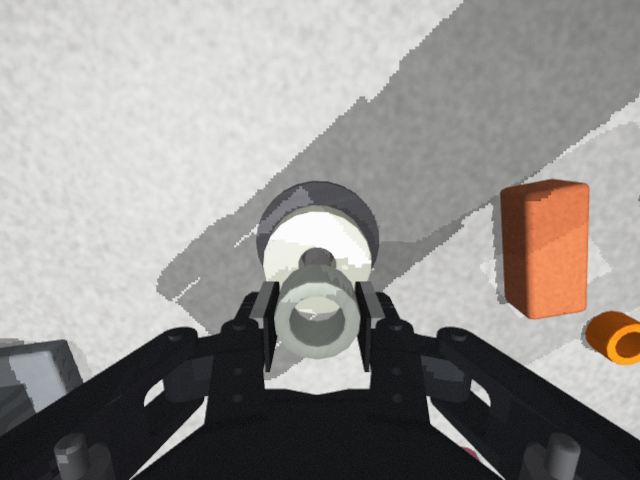

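```bash
python3 -m pendant '[[[0,0,0.01,0,0,0,1],[0,0,0.01,0,0,0,1],[0,0,0,0,0,0,1]]]'; python3 st.py; python3 -m pendant '[[[0,0,0.01,0,0,0,1],[0,0,0.008,0,0,0,1],[0,0,0,0,0,0,1],[0,0,0,0,0,0,1]]]'; python3 st.py .463 -.3463 .04
```

```text
time_s: 14.65
eef_pos: [0.4615, -0.3459, 0.0635]
eef_rot: [-0.002, 0.707, 0.707, 0.0]
wrist_force: [-0.3, 0.5, -0.5]
opening: 0.405
t 14.65 pos [ 0.4615 -0.3459  0.0635] yaw 90.03 tilt [-0.0022  0.0024] F [-0.3  0.5 -0.5] op 0.405
time_s: 15.05
eef_pos: [0.4624, -0.3468, 0.047]
eef_rot: [-0.0, 0.707, 0.707, 0.0]
wrist_force: [-0.8, -0.6, 0.0]
opening: 0.405
t 15.05 pos [ 0.4624 -0.3468  0.047 ] yaw 90.04 tilt [-0.0005  0.0006] F [-0.8 -0.6  0. ] op 0.405
tool shift to goal [0.0005 0.0007 0.007 ]
```

```bash
python3 -m pendant '[[[0.0003,0.0004,0.004,0,0,0,1],[0,0,0.003,0,0,0,1],[0,0,0,0,0,0,1],[0,0,0,0,0,0,1]]]'; python3 st.py .463 -.3463 .04; 
```

```text
time_s: 15.45
eef_pos: [0.4631, -0.3468, 0.0405]
eef_rot: [0.0, 0.707, 0.707, -0.0]
wrist_force: [-1.3, 0.4, 0.7]
opening: 0.405
t 15.45 pos [ 0.4631 -0.3468  0.0405] yaw 90.04 tilt [ 0.0003 -0.0003] F [-1.3  0.4  0.7] op 0.405
tool shift to goal [ 0.0005 -0.0001  0.0005]
```

```bash
python3 -m pendant '[[[0,0,0.0015,0,0,0,1],[0,0,0,0,0,0,1],[0,0,0,0,0,0,-0.4],[0,0,0,0,0,0,-0.4],[0,0,0,0,0,0,-0.4]]]'; python3 st.py; python3 wr.py w15 .463 -.3463 .02 .06 .0765
```

```text
time_s: 15.95
eef_pos: [0.4628, -0.3466, 0.0387]
eef_rot: [-0.0, 0.707, 0.707, -0.0]
wrist_force: [-1.3, -0.1, -0.4]
opening: 0.697
t 15.95 pos [ 0.4628 -0.3466  0.0387] yaw 90.04 tilt [-0.0002  0.0002] F [-1.3 -0.1 -0.4] op 0.697
4844 mean [ 0.4591 -0.3468  0.0712] mec 0.4624 -0.3472 r 0.0185
```

View pics/w15.png

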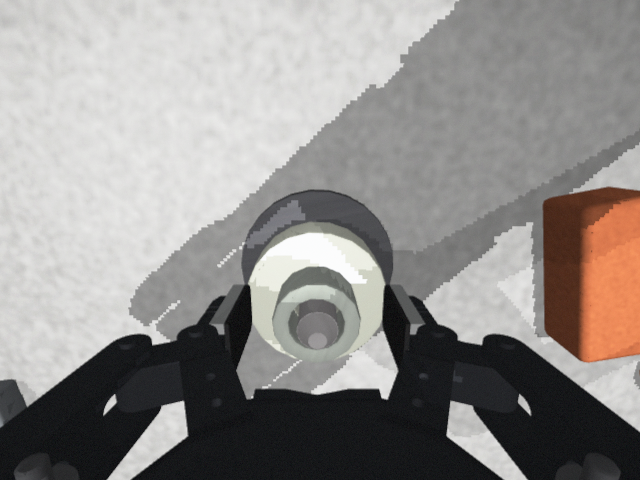

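```bash
python3 -m pendant '[[[0,0,-0.02,0,0,0,-0.4],[0,0,-0.04,0,0,0,-1],[0.01,0,-0.04,0,0,0,-1],[0.04,0,-0.02,0,0,0,-1],[0.042,0,0,0,0,0,-1],[0.042,0,0,0,0,0,-1],[0.042,0,0,0,0,0,-1],[0.042,0,0,0,0,0,-1],[0.042,0,0,0,0,0,-1],[0.042,0,0,0,0,0,-1]]]'
python3 -m pendant '[[[0.042,0,0,0,0,0,-1],[0.042,0,0,0,0,0,-1],[0.042,0,0,0,0,0,-1],[0.042,0.002,0,0,0,0,-1],[0.042,0.002,0,0,0,0,-1],[0,0,0,0,0,0,-1],[0,0,0,0,0,0,-1]]]'
python3 st.py .4665 .1745 .13; python3 wr.py w16 .4665 .1745 .03 .0155 .0215; python3 - <<'E'
from h import *
c=ctrl.calibration('wrist'); p,d=ctrl.camera('wrist'); W=cloud(c,d)
m=(np.hypot(W[...,0]-.4665,W[...,1]-.1745)<.04)&(np.abs(W[...,2]-.018)<.003)
cs,_=cv2.findContours(m.astype(np.uint8),cv2.RETR_EXTERNAL,cv2.CHAIN_APPROX_NONE)
cc=max(cs,key=cv2.contourArea)[:,0]; P=ray(c,cc,.018)[:,:2]
h=cv2.convexHull(P.astype(np.float32))[:,0]
ctr,_=cv2.minEnclosingCircle(h); 
M=cv2.moments((h*1e4).astype(np.float32)); cen=np.array([M['m10'],M['m01']])/M['m00']/1e4
w=[]
for a in range(0,60):
    t=np.radians(a+60*np.arange(3)); q=(h-cen)@np.array([np.cos(t),np.sin(t)]); w.append((q.max(0)-q.min(0)).mean())
print('cen',cen,'flat-normal angles',np.argmin(w),min(w),max(w),np.argmax(w))
E
```

```text
time_s: 17.0
eef_pos: [0.4624, -0.0431, 0.1589]
eef_rot: [0.0, 0.707, 0.707, 0.0]
wrist_force: [0.6, -0.6, 0.5]
opening: 1.001
time_s: 17.7
eef_pos: [0.4662, 0.1662, 0.1586]
eef_rot: [-0.0, 0.706, 0.708, -0.0]
wrist_force: [-0.7, -0.6, -0.2]
opening: 1.0
t 17.7 pos [0.4662 0.1662 0.1586] yaw 90.2 tilt [-0.0005 -0.0004] F [-0.7 -0.6 -0.2] op 1.0
tool shift to goal [0.0083 0.0004 0.0286]
1127 mean [0.4661 0.1746 0.0169] mec 0.4667 0.1744 r 0.0229
cen [0.46621904 0.17455221] flat-normal angles 20 0.03995695914305658 0.04499404495468214 50
```

View pics/w16.png

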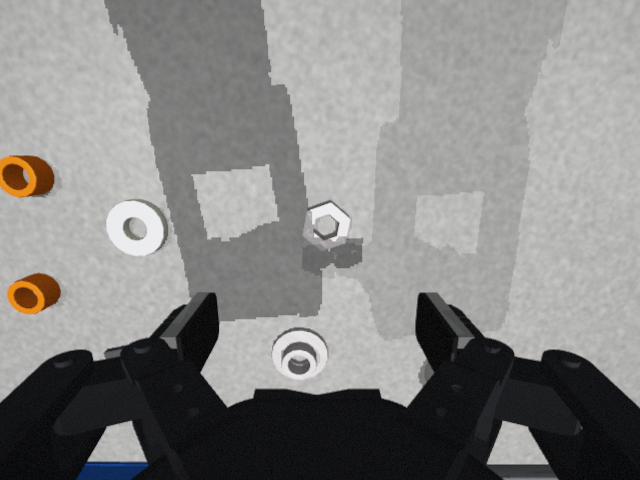

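```bash
python3 -m pendant '[[[0.008,0.0002,0.02,0,0,0.089,-0.4],[0,0,0.03,0,0,0.089,-0.4],[0,0,0.035,0,0,0,-0.4],[0,0,0.035,0,0,0,-0.4],[0,0,0.025,0,0,0,-0.4],[0,0,0.012,0,0,0,-0.4],[0,0,0.004,0,0,0,-0.4],[0,0,0,0,0,0,-0.4],[0,0,0,0,0,0,-0.4]]]'
python3 st.py .4663 .1745 -.012; python3 wr.py w17 .4665 .1745 .025 .0155 .0215
```

```text
time_s: 18.7
eef_pos: [0.4681, 0.1732, -0.0008]
eef_rot: [0.001, 0.767, 0.642, 0.001]
wrist_force: [0.4, -0.6, 0.5]
opening: 0.698
t 18.7 pos [ 0.4681  0.1732 -0.0008] yaw 79.82 tilt [0.0023 0.0003] F [ 0.4 -0.6  0.5] op 0.698
tool shift to goal [ 0.0009 -0.002   0.0112]
4622 mean [0.466  0.1748 0.017 ] mec 0.4669 0.1746 r 0.0233
```

View pics/w17.png

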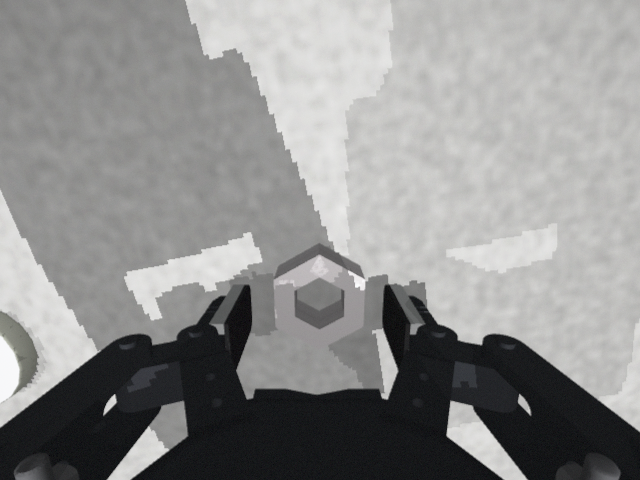

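```bash
python3 -m pendant '[[[0.0008,-0.0015,0.006,0,0,0,-0.4],[0,0,0.005,0,0,0,-0.4],[0,0,0,0,0,0,-0.4],[0,0,0,0,0,0,1],[0,0,0,0,0,0,1],[0,0,0,0,0,0,1],[0,0,0,0,0,0,1]]]'
python3 st.py .4663 .1745 -.012; python3 wr.py w18 .4665 .1745 .025 .0155 .0215
```

```text
time_s: 19.45
eef_pos: [0.4664, 0.1746, -0.0121]
eef_rot: [0.0, 0.767, 0.642, 0.001]
wrist_force: [-2.2, 1.5, 7.4]
opening: 0.451
t 19.45 pos [ 0.4664  0.1746 -0.0121] yaw 79.85 tilt [0.0016 0.0002] F [-2.2  1.5  7.4] op 0.451
tool shift to goal [-0.0001 -0.0001 -0.0001]
5399 mean [0.4661 0.1749 0.0171] mec 0.4655 0.1747 r 0.0247
```

View pics/w18.png

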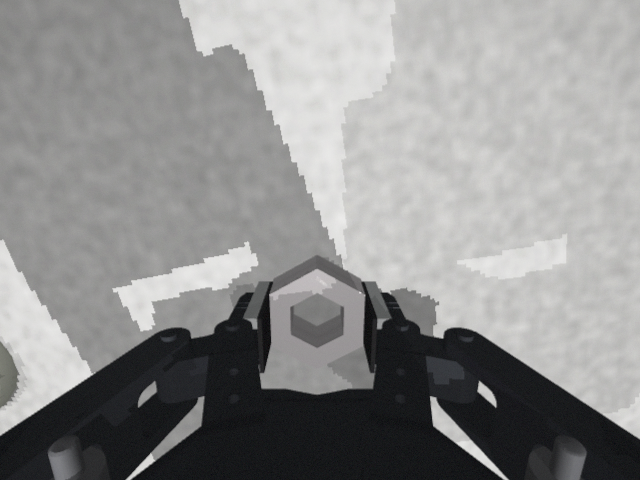

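```bash
python3 -m pendant '[[[0,0,-0.02,0,0,0,1],[0,0,-0.04,0,0,-0.089,1],[0,0,-0.04,0,0,-0.0885,1],[-0.02,0,-0.04,0,0,0,1],[-0.04,0,-0.02,0,0,0,1],[-0.042,0,0,0,0,0,1],[-0.042,0,0,0,0,0,1],[-0.042,0,0,0,0,0,1],[-0.042,0,0,0,0,0,1],[-0.042,0,0,0,0,0,1]]]'
python3 -m pendant '[[[-0.042,0,0,0,0,0,1],[-0.042,0,0,0,0,0,1],[-0.042,0,0,0,0,0,1],[-0.042,0,0,0,0,0,1],[-0.04,0,0,0,0,0,1],[-0.03,0,0,0,0,0,1],[-0.01,0,0,0,0,0,1],[0,0,0,0,0,0,1],[0,0,0,0,0,0,1]]]'
python3 st.py .4625 -.3465 .08
```

```text
time_s: 20.5
eef_pos: [0.4651, -0.0972, 0.147]
eef_rot: [0.0, 0.707, 0.707, 0.0]
wrist_force: [0.5, 0.1, -0.6]
opening: 0.452
time_s: 21.4
eef_pos: [0.4654, -0.3423, 0.1464]
eef_rot: [-0.001, 0.707, 0.707, 0.0]
wrist_force: [0.6, -0.5, -1.0]
opening: 0.453
t 21.4 pos [ 0.4654 -0.3423  0.1464] yaw 90.03 tilt [-0.0008  0.0015] F [ 0.6 -0.5 -1. ] op 0.453
tool shift to goal [-0.0043 -0.0028  0.0664]
```

```bash
python3 -m pendant '[[[-0.0035,-0.0027,0.02,0,0,0,1],[0,0,0.02,0,0,0,1],[0,0,0.012,0,0,0,1],[0,0,0,0,0,0,1],[0,0,0,0,0,0,1]]]'
python3 st.py .4625 -.3465 .062; python3 wr.py w19 .4625 -.3465 .02 .115 .14
```

```text
time_s: 21.9
eef_pos: [0.4632, -0.3464, 0.0953]
eef_rot: [-0.0, 0.707, 0.708, 0.0]
wrist_force: [-0.5, -0.2, -0.2]
opening: 0.45
t 21.9 pos [ 0.4632 -0.3464  0.0953] yaw 90.07 tilt [0.     0.0001] F [-0.5 -0.2 -0.2] op 0.45
tool shift to goal [-0.0001 -0.0007  0.0333]
5682 mean [ 0.4617 -0.3466  0.1239] mec 0.4625 -0.3465 r 0.0201
```

View pics/w19.png

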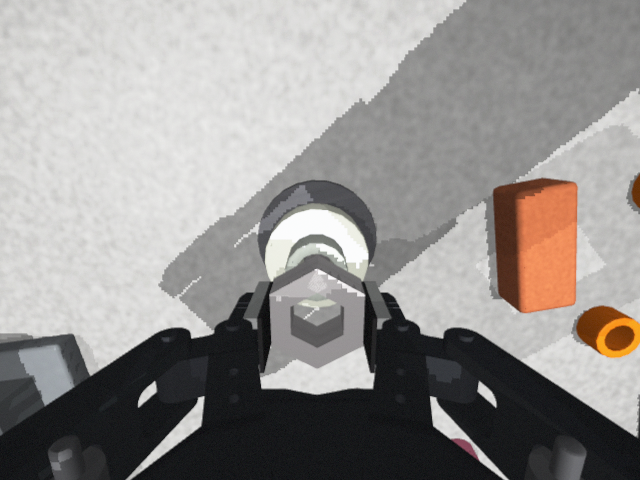

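```bash
python3 -m pendant '[[[0,-0.0005,0.01,0,0,0,1],[0,0,0.01,0,0,0,1],[0,0,0.006,0,0,0,1],[0,0,0,0,0,0,1]]]'; python3 st.py;  python3 -m pendant '[[[0,0,0.004,0,0,0,1],[0,0,0.002,0,0,0,1],[0,0,0,0,0,0,1],[0,0,0,0,0,0,1]]]'; python3 st.py .4625 -.3465 .062
```

```text
time_s: 22.35
eef_pos: [0.4615, -0.3463, 0.0673]
eef_rot: [-0.001, 0.707, 0.707, 0.0]
wrist_force: [0.2, -0.7, -0.9]
opening: 0.454
t 22.35 pos [ 0.4615 -0.3463  0.0673] yaw 90.0 tilt [-0.0019  0.0021] F [ 0.2 -0.7 -0.9] op 0.454
time_s: 22.75
eef_pos: [0.4624, -0.3472, 0.063]
eef_rot: [0.0, 0.707, 0.707, -0.0]
wrist_force: [-0.1, 0.5, -1.7]
opening: 0.454
t 22.75 pos [ 0.4624 -0.3472  0.063 ] yaw 90.01 tilt [ 0.0001 -0.0002] F [-0.1  0.5 -1.7] op 0.454
tool shift to goal [0.0007 0.0001 0.001 ]
```

```bash
python3 -m pendant '[[[0.0004,0,0.001,0,0,0,1],[0,0,0.0005,0,0,0,1],[0,0,0,0,0,0,1],[0,0,0,0,0,0,1]]]'; python3 st.py; python3 -m pendant '[[[0,0,0,0,0,0,-0.4],[0,0,0,0,0,0,-0.4],[0,0,0,0,0,0,-0.4]]]'; python3 st.py; python3 wr.py w20 .4625 -.3465 .025 .08 .1
```

```text
time_s: 23.15
eef_pos: [0.4626, -0.3469, 0.0619]
eef_rot: [0.0, 0.707, 0.707, -0.0]
wrist_force: [-0.4, 1.6, 5.3]
opening: 0.453
t 23.15 pos [ 0.4626 -0.3469  0.0619] yaw 90.02 tilt [ 0.0004 -0.0004] F [-0.4  1.6  5.3] op 0.453
time_s: 23.45
eef_pos: [0.4623, -0.3467, 0.0612]
eef_rot: [-0.0, 0.707, 0.707, -0.0]
wrist_force: [-0.2, -0.4, 1.1]
opening: 0.701
t 23.45 pos [ 0.4623 -0.3467  0.0612] yaw 90.01 tilt [-0.0001  0.0001] F [-0.2 -0.4  1.1] op 0.701
7170 mean [ 0.4617 -0.3467  0.0893] mec 0.4635 -0.3468 r 0.0233
```

View pics/w20.png

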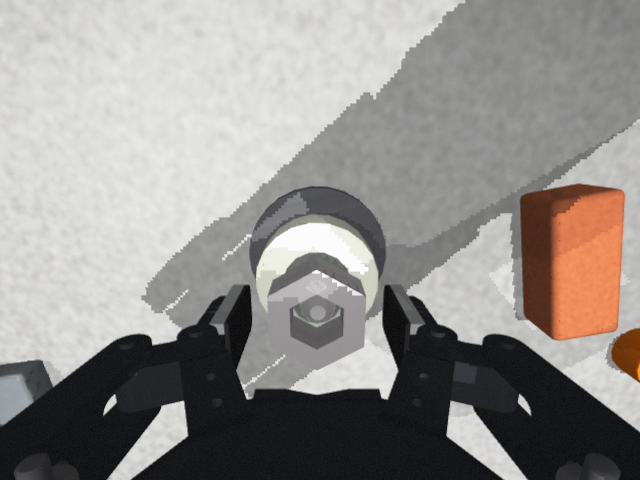

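```bash
python3 -m pendant '[[[0,0,-0.02,0,0,0,-0.4],[0,0,-0.04,0,0,0,-1],[0.02,0,-0.03,0,0,0,-1],[0.04,0.001,0,0,0,0,-1],[0.042,0.001,0,0,0,0,-1],[0.042,0.002,0,0,0,0,-1],[0.042,0.002,0,0,0,0,-1],[0.042,0.001,0,0,0,0,-1],[0.042,0,0,0,0,0,-1],[0.042,0,0,0,0,0,-1]]]'
python3 -m pendant '[[[0.03,0,0,0,0,0,-1],[0.005,0,0,0,0,0,-1],[0,0,0,0,0,0,-1],[0,0,0,0,0,0,-1]]]'
python3 st.py .4705 -.0025 .13; python3 wr.py w21 .4705 -.0025 .04 .0095 .015
```

```text
time_s: 24.5
eef_pos: [0.4691, -0.0331, 0.1515]
eef_rot: [0.0, 0.707, 0.707, 0.0]
wrist_force: [-0.3, 0.6, 0.0]
opening: 0.995
time_s: 24.9
eef_pos: [0.4695, -0.0005, 0.1514]
eef_rot: [0.0, 0.707, 0.707, -0.0]
wrist_force: [-0.2, -0.8, -0.4]
opening: 0.994
t 24.9 pos [ 0.4695 -0.0005  0.1514] yaw 90.0 tilt [ 0.0002 -0.0005] F [-0.2 -0.8 -0.4] op 0.994
tool shift to goal [-0.002   0.001   0.0214]
2072 mean [ 0.4695 -0.0035  0.0109] mec 0.4702 -0.0035 r 0.0269
```

View pics/w21.png

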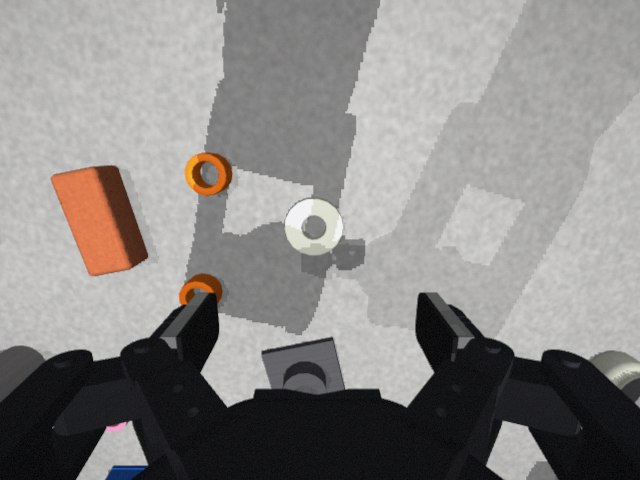

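```bash
python3 -m pendant '[[[-0.003,0.0007,0.02,0,0,0,-0.75],[0,0,0.03,0,0,0,-0.75],[0,0,0.035,0,0,0,-0.75],[0,0,0.035,0,0,0,-0.75],[0,0,0.025,0,0,0,-0.75],[0,0,0.012,0,0,0,-0.75],[0,0,0.006,0,0,0,-0.75],[0,0,0,0,0,0,-0.75],[0,0,0,0,0,0,-0.75]]]'
python3 st.py .4702 -.0035 -.018; python3 wr.py w22 .4705 -.0035 .03 .0095 .015 
```

```text
time_s: 25.85
eef_pos: [0.4711, -0.0032, -0.0106]
eef_rot: [0.001, 0.707, 0.707, 0.0]
wrist_force: [-0.2, -0.1, -0.0]
opening: 0.875
t 25.85 pos [ 0.4711 -0.0032 -0.0106] yaw 89.99 tilt [ 0.0019 -0.0005] F [-0.2 -0.1 -0. ] op 0.875
tool shift to goal [-0.0003 -0.0009  0.0074]
8663 mean [ 0.469  -0.0034  0.0109] mec 0.4704 -0.0035 r 0.0271
```

View pics/w22.png

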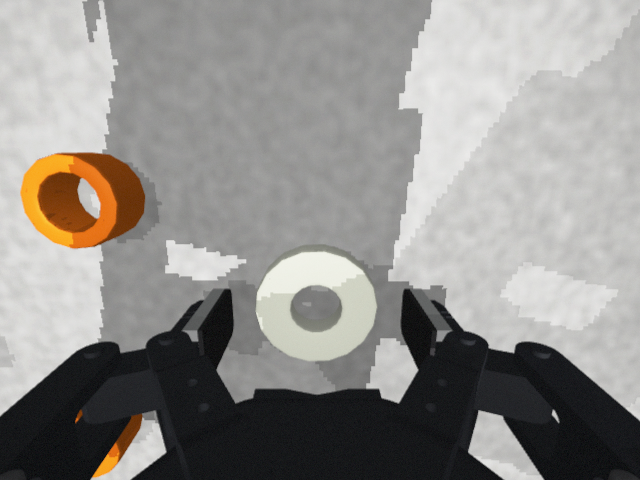

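```bash
python3 - <<'E'
from h import *
c=ctrl.calibration('wrist'); p,d=ctrl.camera('wrist'); W=cloud(c,d); s=ctrl.get_obs(); print(s['eef_pos'])
for v in range(288,300,2): print(v,[W[v,u,2].round(3) for u in (214,218,222,226,230,406,410,414)])
E
```

```text
[ 0.47118952 -0.0030811  -0.01036525]
288 [np.float64(0.012), np.float64(0.012), np.float64(0.013), np.float64(0.012), np.float64(-0.0), np.float64(0.013), np.float64(0.013), np.float64(0.013)]
290 [np.float64(0.015), np.float64(0.014), np.float64(0.014), np.float64(0.014), np.float64(0.009), np.float64(0.015), np.float64(0.016), np.float64(0.015)]
292 [np.float64(0.016), np.float64(0.015), np.float64(0.016), np.float64(0.016), np.float64(0.011), np.float64(0.014), np.float64(0.017), np.float64(0.017)]
294 [np.float64(0.019), np.float64(0.019), np.float64(0.019), np.float64(0.016), np.float64(0.011), np.float64(0.013), np.float64(0.019), np.float64(0.018)]
296 [np.float64(0.021), np.float64(0.02), np.float64(0.021), np.float64(0.016), np.float64(0.011), np.float64(0.014), np.float64(0.021), np.float64(0.021)]
298 [np.float64(0.023), np.float64(0.022), np.float64(0.022), np.float64(0.018), np.float64(0.012), np.float64(0.015), np.float64(0.02), np.float64(0.023)]
```

```bash
python3 -m pendant '[[[-0.0003,-0.0007,0.0042,0,0,0,-0.75],[0,0,0,0,0,0,-0.75],[0,0,0,0,0,0,1],[0,0,0,0,0,0,1],[0,0,0,0,0,0,1],[0,0,0,0,0,0,1]]]'
python3 st.py .4702 -.0035 -.015; python3 wr.py w23 .4705 -.0035 .023 .0085 .018 
```

```text
time_s: 26.55
eef_pos: [0.4707, -0.0035, -0.014]
eef_rot: [0.001, 0.707, 0.707, 0.0]
wrist_force: [-4.6, 0.4, 16.7]
opening: 0.595
t 26.55 pos [ 0.4707 -0.0035 -0.014 ] yaw 90.03 tilt [ 0.0022 -0.0009] F [-4.6  0.4 16.7] op 0.595
tool shift to goal [-0.     -0.0005  0.001 ]
6549 mean [ 0.4697 -0.0036  0.011 ] mec 0.4705 -0.0035 r 0.023
```

View pics/w23.png

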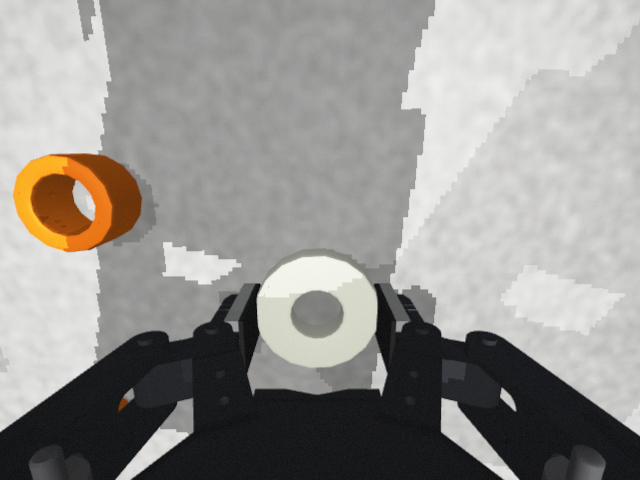

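```bash
python3 -m pendant '[[[0,0,-0.015,0,0,0,1],[0,0,-0.035,0,0,0,1],[0,0,-0.04,0,0,0,1],[0,0.02,-0.03,0,0,0,1],[-0.002,0.04,0,0,0,0,1],[-0.003,0.04,0,0,0,0,1],[-0.003,0.04,0,0,0,0,1],[-0.002,0.023,0,0,0,0,1],[0,0,0,0,0,0,1],[0,0,0,0,0,0,1]]]'
python3 st.py .6338 -.0135 .06; python3 wr.py w24 .634 -.0135 .035 .11 .13
```

```text
time_s: 27.6
eef_pos: [0.6316, -0.0128, 0.1034]
eef_rot: [-0.001, 0.707, 0.707, -0.0]
wrist_force: [0.5, -0.7, -0.6]
opening: 0.595
t 27.6 pos [ 0.6316 -0.0128  0.1034] yaw 90.02 tilt [-0.0017  0.0003] F [ 0.5 -0.7 -0.6] op 0.595
tool shift to goal [-0.0007  0.0023  0.0434]
10616 mean [ 0.6295 -0.0127  0.1276] mec 0.6265 -0.014 r 0.0333
```

View pics/w24.png

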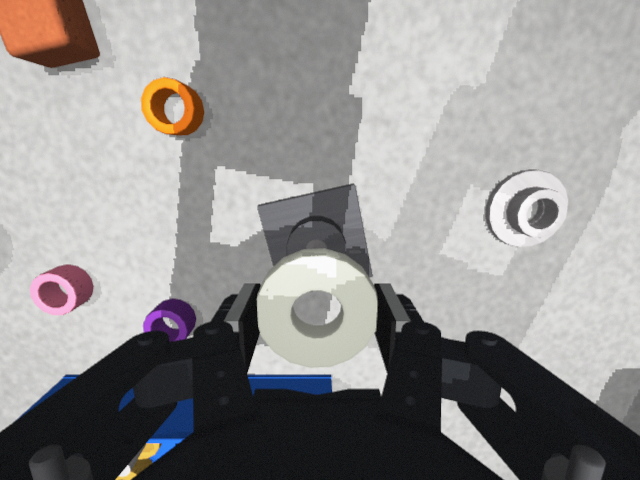

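```bash
python3 -m pendant '[[[-0.0008,0.0022,0.02,0,0,0,1],[0,0,0.018,0,0,0,1],[0,0,0.007,0,0,0,1],[0,0,0,0,0,0,1],[0,0,0,0,0,0,1]]]'
python3 st.py .634 -.0137 .014; python3 wr.py w25 .634 -.0137 .035 .06 .09; python3 - <<'E'
from h import *
p,d=ctrl.camera('scene');cv2.imwrite('pics/s25.png',cv2.resize(p[200:310,240:360,::-1],None,fx=5,fy=5))
E
```

```text
time_s: 28.15
eef_pos: [0.6345, -0.0138, 0.0599]
eef_rot: [0.0, 0.707, 0.707, 0.0]
wrist_force: [0.5, -1.1, -0.3]
opening: 0.598
t 28.15 pos [ 0.6345 -0.0138  0.0599] yaw 90.01 tilt [ 0.0005 -0.0001] F [ 0.5 -1.1 -0.3] op 0.598
tool shift to goal [ 0.0001 -0.0005  0.0459]
10931 mean [ 0.6322 -0.0136  0.0842] mec 0.628 -0.0146 r 0.0335
```

View pics/w25.png

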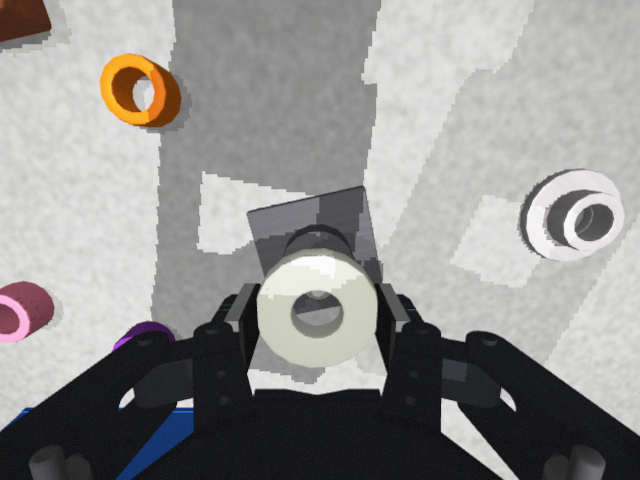

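View pics/s25.png

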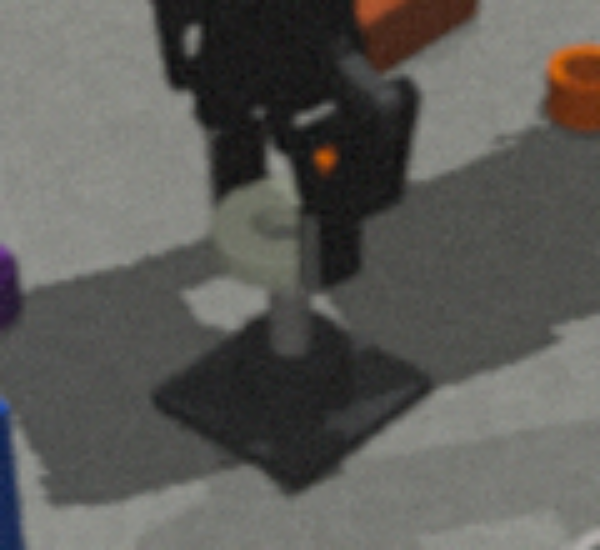

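```bash
python3 -m pendant '[[[0,-0.0004,0.01,0,0,0,1],[0,0,0.01,0,0,0,1],[0,0,0,0,0,0,1]]]'; python3 st.py;  python3 -m pendant '[[[0,0,0.01,0,0,0,1],[0,0,0.008,0,0,0,1],[0,0,0.003,0,0,0,1],[0,0,0,0,0,0,1],[0,0,0,0,0,0,1]]]'; python3 st.py .634 -.0137 .014
```

```text
time_s: 28.55
eef_pos: [0.6324, -0.0135, 0.0369]
eef_rot: [-0.002, 0.707, 0.707, -0.001]
wrist_force: [-0.5, 0.4, -0.8]
opening: 0.594
t 28.55 pos [ 0.6324 -0.0135  0.0369] yaw 90.01 tilt [-0.0036  0.0007] F [-0.5  0.4 -0.8] op 0.594
time_s: 29.05
eef_pos: [0.6342, -0.0138, 0.0182]
eef_rot: [0.0, 0.707, 0.707, 0.0]
wrist_force: [0.4, -0.0, -0.2]
opening: 0.594
t 29.05 pos [ 0.6342 -0.0138  0.0182] yaw 90.01 tilt [ 0.0001 -0.    ] F [ 0.4 -0.  -0.2] op 0.594
tool shift to goal [ 0.0001 -0.0002  0.0042]
```

```bash
python3 -m pendant '[[[0,0,0.003,0,0,0,1],[0,0,0.0015,0,0,0,1],[0,0,0,0,0,0,1],[0,0,0,0,0,0,1]]]'; python3 st.py; python3 -m pendant '[[[0,0,0,0,0,0,-0.75],[0,0,0,0,0,0,-0.75],[0,0,0,0,0,0,-0.75],[0,0,0,0,0,0,-0.75]]]'; python3 st.py; python3 wr.py w26 .634 -.0137 .03 .035 .046
```

```text
time_s: 29.45
eef_pos: [0.6344, -0.0138, 0.014]
eef_rot: [0.0, 0.707, 0.707, 0.0]
wrist_force: [-0.3, 0.2, 2.3]
opening: 0.6
t 29.45 pos [ 0.6344 -0.0138  0.014 ] yaw 90.01 tilt [ 0.0006 -0.0001] F [-0.3  0.2  2.3] op 0.6
time_s: 29.85
eef_pos: [0.634, -0.0138, 0.0136]
eef_rot: [-0.0, 0.707, 0.707, -0.0]
wrist_force: [0.3, -0.5, 0.0]
opening: 0.879
t 29.85 pos [ 0.634  -0.0138  0.0136] yaw 90.01 tilt [-0.0002  0.    ] F [ 0.3 -0.5  0. ] op 0.879
9268 mean [ 0.6315 -0.0137  0.0389] mec 0.6347 -0.0136 r 0.0273
```

View pics/w26.png

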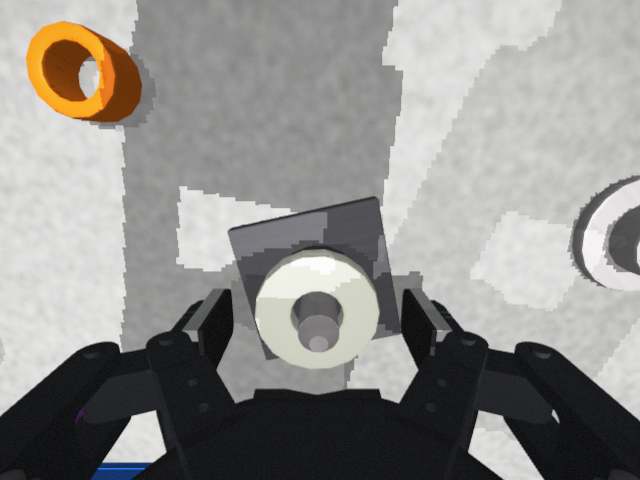

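```bash
python3 -m pendant '[[[0,0,-0.02,0,0,0,-0.75],[0,0,-0.04,0,0,0,-0.75],[0,0,-0.04,0,0,0,-1],[0.02,-0.005,-0.02,0,0,0,-1],[0.04,-0.006,0,0,0,0,-1],[0.04,-0.006,0,0,0,0,-1],[0.04,-0.006,0,0,0,0,-1],[0.022,-0.003,0,0,0,0,-1],[0,0,0,0,0,0,-0.5],[0,0,0,0,0,0,-0.5]]]'
python3 st.py .608 .148 0; python3 wr.py w27 .608 .148 .03 .021 .027 .608 .148 .045 .0055 .0105
```

```text
time_s: 30.9
eef_pos: [0.608, 0.1483, 0.1336]
eef_rot: [0.0, 0.707, 0.708, -0.0]
wrist_force: [0.6, -0.3, -1.2]
opening: 0.752
t 30.9 pos [0.608  0.1483 0.1336] yaw 90.08 tilt [ 0.     -0.0005] F [ 0.6 -0.3 -1.2] op 0.752
tool shift to goal [-0.0003  0.      0.1336]
860 mean [0.6074 0.1483 0.0227] mec 0.608 0.1484 r 0.0178
2031 mean [0.6048 0.1484 0.007 ] mec 0.6079 0.1484 r 0.0298
```

View pics/w27.png

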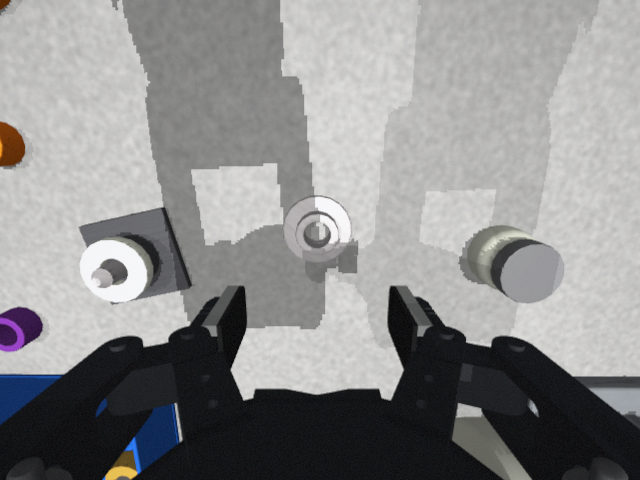

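```bash
python3 -m pendant '[[[0,0,0.02,0,0,0,-0.4],[0,0,0.03,0,0,0,-0.4],[0,0,0.035,0,0,0,-0.4],[0,0,0.025,0,0,0,-0.4],[0,0,0.012,0,0,0,-0.4],[0,0,0.006,0,0,0,-0.4],[0,0,0,0,0,0,-0.4],[0,0,0,0,0,0,-0.4]]]'
python3 st.py .608 .1484 -.004; python3 wr.py w28 .608 .148 .02 .021 .027; python3 - <<'E'
from h import *
c=ctrl.calibration('wrist'); p,d=ctrl.camera('wrist'); W=cloud(c,d); s=ctrl.get_obs(); print(s['eef_pos'])
for v in range(284,300,2): print(v,[W[v,u,2].round(3) for u in (238,242,245,247,249,385,388,391,394)])
E
```

```text
time_s: 31.75
eef_pos: [0.6094, 0.148, 0.0071]
eef_rot: [0.001, 0.707, 0.707, 0.001]
wrist_force: [-0.3, 0.0, -0.6]
opening: 0.701
t 31.75 pos [0.6094 0.148  0.0071] yaw 89.99 tilt [0.0024 0.0001] F [-0.3  0.  -0.6] op 0.701
tool shift to goal [ 0.0004 -0.0014  0.0111]
2715 mean [0.6072 0.1484 0.0227] mec 0.6083 0.1485 r 0.018
[0.60935022 0.14820715 0.00733611]
284 [np.float64(-0.001), np.float64(-0.001), np.float64(-0.001), np.float64(-0.001), np.float64(-0.0), np.float64(-0.0), np.float64(-0.001), np.float64(-0.001), np.float64(-0.001)]
286 [np.float64(0.029), np.float64(0.028), np.float64(0.027), np.float64(0.028), np.float64(0.024), np.float64(0.026), np.float64(0.03), np.float64(0.028), np.float64(0.029)]
288 [np.float64(0.031), np.float64(0.031), np.float64(0.031), np.float64(0.028), np.float64(0.025), np.float64(0.026), np.float64(0.03), np.float64(0.031), np.float64(0.031)]
290 [np.float64(0.033), np.float64(0.032), np.float64(0.032), np.float64(0.026), np.float64(0.024), np.float64(0.026), np.float64(0.032), np.float64(0.032), np.float64(0.033)]
292 [np.float64(0.035), np.float64(0.035), np.float64(0.032), np.float64(0.028), np.float64(0.024), np.float64(0.027), np.float64(0.033), np.float64(0.034), np.float64(0.034)]
294 [np.float64(0.036), np.float64(0.036), np.float64(0.032), np.float64(0.028), np.float64(0.025), np.float64(0.026), np.float64(0.032), np.float64(0.036), np.float64(0.036)]
296 [np.float64(0.038), np.float64(0.038), np.float64(0.033), np.float64(0.028), np.float64(0.025), np.float64(0.027), np.float64(0.032), np.float64(0.037), np.float64(0.039)]
298 [np.float64(0.039), np.float64(0.038), np.float64(0.034), np.float64(0.03), np.float64(0.025), np.float64(0.027), np.float64(0.033), np.float64(0.037), np.float64(0.041)]
```

View pics/w28.png

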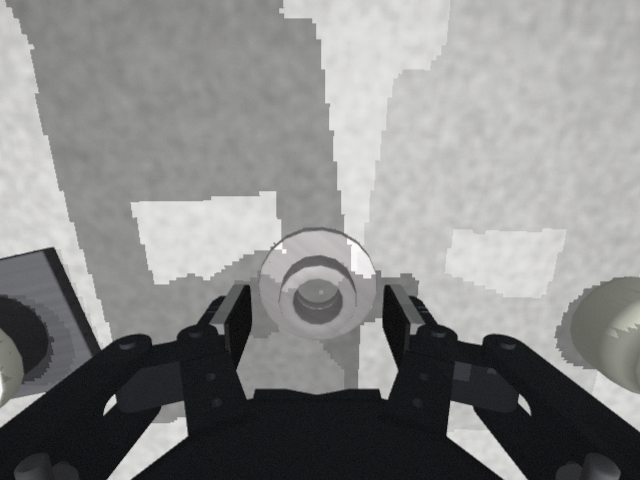

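```bash
python3 -m pendant '[[[0.0003,-0.0012,0.006,0,0,0,-0.4],[0,0,0.0035,0,0,0,-0.4],[0,0,0,0,0,0,-0.4],[0,0,0,0,0,0,1],[0,0,0,0,0,0,1],[0,0,0,0,0,0,1],[0,0,0,0,0,0,1]]]'
python3 st.py .608 .1484 -.0025; python3 wr.py w29 .608 .148 .017 .021 .027
```

```text
time_s: 32.55
eef_pos: [0.6073, 0.1484, -0.0034]
eef_rot: [0.0, 0.707, 0.707, 0.0]
wrist_force: [-1.1, -0.5, 2.9]
opening: 0.387
t 32.55 pos [ 0.6073  0.1484 -0.0034] yaw 90.01 tilt [ 0.0009 -0.0002] F [-1.1 -0.5  2.9] op 0.387
tool shift to goal [ 0.      0.0007 -0.0009]
2795 mean [0.6072 0.1477 0.0228] mec 0.608 0.148 r 0.0171
```

View pics/w29.png

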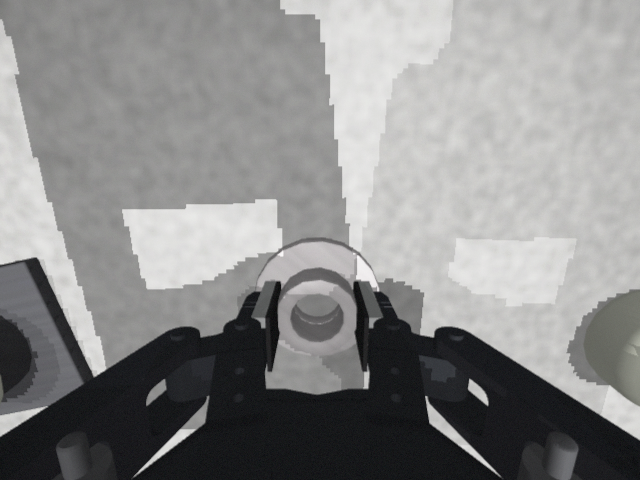

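```bash
python3 -m pendant '[[[0,0,-0.015,0,0,0,1],[0,0,-0.035,0,0,0,1],[0,0,-0.04,0,0,0,1],[-0.02,0.005,-0.03,0,0,0,1],[-0.04,0.006,0,0,0,0,1],[-0.04,0.006,0,0,0,0,1],[-0.04,0.006,0,0,0,0,1],[-0.022,0.003,0,0,0,0,1],[0,0,0,0,0,0,1],[0,0,0,0,0,0,1]]]'
python3 st.py .6335 -.0138 .065; python3 wr.py w30 .634 -.0135 .017 .13 .145
```

```text
time_s: 33.6
eef_pos: [0.6326, -0.0136, 0.1164]
eef_rot: [-0.0, 0.708, 0.707, 0.0]
wrist_force: [0.0, 0.4, -2.7]
opening: 0.385
t 33.6 pos [ 0.6326 -0.0136  0.1164] yaw 89.93 tilt [-0.0004  0.0007] F [ 0.   0.4 -2.7] op 0.385
tool shift to goal [-0.0002  0.001   0.0514]
3440 mean [ 0.6353 -0.0135  0.1412] mec 0.6339 -0.0135 r 0.017
```

View pics/w30.png

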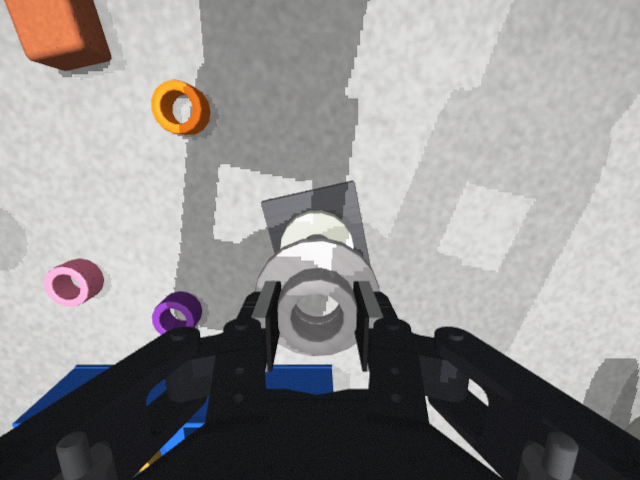

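```bash
python3 -m pendant '[[[-0.0002,0.0008,0.02,0,0,0,1],[0,0,0.02,0,0,0,1],[0,0,0.01,0,0,0,1],[0,0,0,0,0,0,1],[0,0,0,0,0,0,1]]]'; python3 st.py .6335 -.0138 .065;python3 wr.py w31 .634 -.0135 .017 .08 .1
python3 -m pendant '[[[0,0,0.008,0,0,0,1],[0,0,0.008,0,0,0,1],[0,0,0,0,0,0,1],[0,0,0,0,0,0,1]]]'; python3 st.py .6335 -.0138 .037
```

```text
time_s: 34.15
eef_pos: [0.6339, -0.013, 0.0666]
eef_rot: [0.0, 0.707, 0.708, 0.0]
wrist_force: [1.0, 0.3, -2.1]
opening: 0.389
t 34.15 pos [ 0.6339 -0.013   0.0666] yaw 90.06 tilt [0.0002 0.0001] F [ 1.   0.3 -2.1] op 0.389
tool shift to goal [-0.0008 -0.0004  0.0016]
4027 mean [ 0.6331 -0.0138  0.0907] mec 0.6341 -0.0135 r 0.0171
time_s: 34.6
eef_pos: [0.6333, -0.0137, 0.0497]
eef_rot: [-0.0, 0.707, 0.707, -0.0]
wrist_force: [-0.2, -0.8, -2.0]
opening: 0.388
t 34.6 pos [ 0.6333 -0.0137  0.0497] yaw 90.0 tilt [-0.0009  0.0002] F [-0.2 -0.8 -2. ] op 0.388
tool shift to goal [-0.0001  0.0002  0.0127]
```

```bash
python3 -m pendant '[[[0,0,0.006,0,0,0,1],[0,0,0.005,0,0,0,1],[0,0,0,0,0,0,1],[0,0,0,0,0,0,1]]]'; python3 st.py .6335 -.0138 .0366
python3 -m pendant '[[[0,0,0.001,0,0,0,1],[0,0,0.001,0,0,0,1],[0,0,0,0,0,0,1],[0,0,0,0,0,0,1]]]'; python3 st.py .6335 -.0138 .0366
```

```text
time_s: 35.0
eef_pos: [0.6335, -0.0136, 0.0389]
eef_rot: [-0.0, 0.707, 0.707, -0.0]
wrist_force: [0.2, -0.1, -1.4]
opening: 0.385
t 35.0 pos [ 0.6335 -0.0136  0.0389] yaw 90.01 tilt [-0.0006  0.0001] F [ 0.2 -0.1 -1.4] op 0.385
tool shift to goal [-0.0002  0.      0.0023]
time_s: 35.4
eef_pos: [0.6337, -0.0137, 0.0372]
eef_rot: [0.0, 0.707, 0.707, 0.0]
wrist_force: [-0.4, 0.7, -3.0]
opening: 0.39
t 35.4 pos [ 0.6337 -0.0137  0.0372] yaw 90.01 tilt [ 0.0001 -0.    ] F [-0.4  0.7 -3. ] op 0.39
tool shift to goal [-0.0001 -0.0002  0.0006]
```

```bash
python3 -m pendant '[[[0,0,0.0012,0,0,0,1],[0,0,0,0,0,0,1],[0,0,0,0,0,0,1]]]'; python3 st.py; python3 -m pendant '[[[0,0,0,0,0,0,-0.4],[0,0,0,0,0,0,-0.4],[0,0,0,0,0,0,-0.4]]]'; python3 st.py; python3 wr.py w32 .634 -.0135 .02 .055 .068
python3 -m pendant '[[[0,0,-0.02,0,0,0,-0.4],[0,0,-0.04,0,0,0,-0.4],[0,0,-0.04,0,0,0,-0.4],[0.01,-0.04,-0.03,0,0,0,-0.4],[0.03,-0.04,0,0,0,0,-0.4],[0.04,-0.04,0,0,0,0,-0.4],[0.04,-0.04,0,0,0,0,-0.4],[0.04,0,0,0,0,0,-0.4],[0.04,0,0,0,0,0,-0.4],[0,0,0,0,0,0,-0.4]]]'
```

```text
time_s: 35.7
eef_pos: [0.6339, -0.0137, 0.0366]
eef_rot: [0.0, 0.707, 0.707, 0.0]
wrist_force: [-1.5, 0.9, 4.0]
opening: 0.391
t 35.7 pos [ 0.6339 -0.0137  0.0366] yaw 90.02 tilt [ 0.0005 -0.0002] F [-1.5  0.9  4. ] op 0.391
time_s: 36.0
eef_pos: [0.6337, -0.0137, 0.0358]
eef_rot: [0.0, 0.707, 0.707, 0.0]
wrist_force: [-0.2, -0.5, 0.2]
opening: 0.701
t 36.0 pos [ 0.6337 -0.0137  0.0358] yaw 90.01 tilt [0.0001 0.    ] F [-0.2 -0.5  0.2] op 0.701
4484 mean [ 0.6338 -0.0135  0.0613] mec 0.6353 -0.0134 r 0.0182
time_s: 37.05
eef_pos: [0.4831, 0.1808, 0.1659]
eef_rot: [-0.0, 0.705, 0.709, 0.001]
wrist_force: [-0.3, -0.6, 0.4]
opening: 0.704
```

```bash
python3 - <<'E'
from h import *
print(ctrl.get_obs()['time_s'])
for n in ('top','scene'):
    c=ctrl.calibration(n); p,d=ctrl.camera(n); cv2.imwrite(f'pics/{n}9.png',p[:,:,::-1]); W=cloud(c,d)
    for nm,q,r,lo,hi in [('nut',(.462,-.3455),.03,.086,.098),('spacer',(.462,-.3455),.03,.068,.078),('thick',(.462,-.3455),.04,.046,.056),('flange hub',(.634,-.0135),.03,.0585,.07),('flange disc',(.634,-.0135),.038,.044,.052),('cup',(.624,-.312),.06,.084,.094)]:
        m=(np.hypot(W[...,0]-q[0],W[...,1]-q[1])<r)&(W[...,2]>lo)&(W[...,2]<hi); P=W[m]
        if len(P)>8:
            (x,y),rr=cv2.minEnclosingCircle(P[:,:2].astype(np.float32)); A=np.linalg.lstsq(np.c_[P[:,:2]-P[:,:2].mean(0),np.ones(len(P))],P[:,2],rcond=None)[0]
            print(n,nm,len(P),'median z',np.median(P[:,2]).round(4),'mec',round(x,4),round(y,4),round(rr,4),'slope',A[:2].round(3))
a=cv2.imread('pics/scene9.png'); cv2.imwrite('pics/sc9.png',cv2.resize(a[120:320,200:400],None,fx=3,fy=3))
E
```

```text
37.05
top nut 441 median z 0.0913 mec 0.4642 -0.3469 0.0235 slope [-0.004 -0.004]
top spacer 75 median z 0.075 mec 0.4636 -0.3445 0.0211 slope [0.019 0.039]
top thick 604 median z 0.0516 mec 0.4634 -0.3462 0.0333 slope [ 0.002 -0.007]
top flange hub 223 median z 0.0631 mec 0.6357 -0.014 0.018 slope [0.006 0.001]
top flange disc 503 median z 0.0477 mec 0.6359 -0.0142 0.03 slope [-0.005  0.003]
top cup 263 median z 0.0885 mec 0.6234 -0.3121 0.0304 slope [-0.003  0.007]
scene nut 155 median z 0.0911 mec 0.464 -0.3459 0.0248 slope [-0.015 -0.013]
scene spacer 55 median z 0.0738 mec 0.4679 -0.3352 0.02 slope [0.058 0.019]
scene thick 242 median z 0.0514 mec 0.4622 -0.3436 0.0357 slope [-0.013 -0.02 ]
scene flange hub 173 median z 0.0625 mec 0.6357 -0.0136 0.0204 slope [-0.016 -0.001]
scene flange disc 315 median z 0.0474 mec 0.6355 -0.0119 0.0305 slope [-0.008 -0.009]
scene cup 158 median z 0.0879 mec 0.6209 -0.3087 0.0333 slope [-0.007  0.003]
```

View pics/sc9.png

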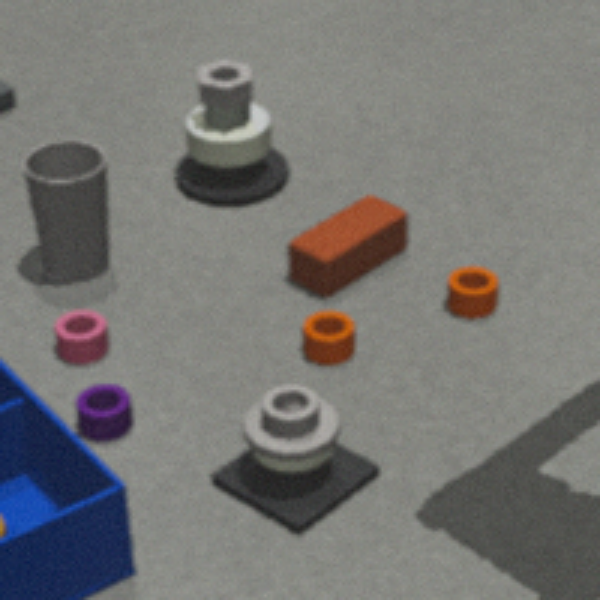

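View pics/top9.png

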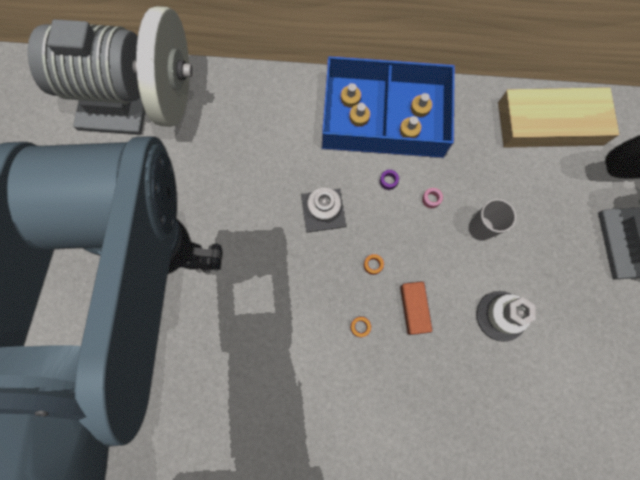

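```bash
python3 -c "
from bench import ctrl
print(ctrl.hand_in())"
```

```text
the job is handed in; nothing more can be done
None
```

I built both spindles and handed the job in at about 37 s of robot time. The tall post holds the thick wheel, spacer and nut. The short post holds the thin wheel and the flange with its hub up.

**Last checks:**
- **Heights:** the top and scene cameras gave the nut top at about 91 mm, the thick wheel top at 51.5 mm, the flange hub top at 63 mm and the flange disc at 47.5 mm. These agree with the seated values of 92, 52, 64 and 48 mm to about 1.5 mm.
- **Level and position:** fitted slopes of the wide faces were about 0.02 rad or less. The parts sit within about 2–3 mm of where I found the post axes.
- **Cup and gripper:** the cup is where it started, within about 1 mm in each camera. The gripper was clear of everything.

**What disagreed or was weak:**
- **Fingertip position:** the fingertips were about 13 mm (shut) to 28 mm (open) behind the reported TCP, not 25 mm ahead of it as stated. My first grasp on the thick wheel closed above it without moving it. After that I set grasp heights from the wrist camera's depth.
- **Scene camera offset:** its y readings were 2–3 mm off the top and wrist cameras at first, so I positioned by the wrist and top cameras.
- **Spacer and thin wheel:** in the last check the cameras saw too little of the spacer to measure it: up to 0.06 rad apparent slope from 55–75 points. The flange hides the thin wheel. I take both as seated from the views right after I released them and from the correct heights of the parts on top.

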